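# Load and lock the clamping cassette

## Robot

A 7-joint arm with a two-finger parallel gripper is mounted at the origin on the work surface. World frame = base frame: x ahead of the robot, y to its left, z up, the work surface at z = 0. Lengths are in m, angles in rad, forces in N, time in s.
With the tool pointing down it reaches from about 0.4 to 0.85 m from the base axis. Payload 10.4 kg.
Tool frame: the origin (TCP) lies at the very end of the fingers, on their centre line; the grasp point (between the pads) lies 19 mm behind it; z points along the fingers, y is the line along which they close (so a half turn about z gives the same grasp; the last joint's range is limited). The gripper opens to 87 mm and grips with 3 to 60 N. Pads are 19 mm wide; open, the fingers measure 117 mm over their backs; the gripper's body (75 mm by 190 mm) begins 51 mm behind the grasp point.
Start: joints at [1.309, 0.332, -0.065, 1.46, 0.022, 1.35, -0.088], TCP at [0.148, -0.607, 0.223] pointing down, gripper open.
Joint ranges: [-2.6, 2.6], [-0.5, 2.12], [-1.47, 1.34], [0.16, 2.42], [-1.27, 4.41], [0.06, 2.06], [-2.6, 2.6]. Speed limits (rad/s): [2.22, 2.22, 2.79, 2.79, 3.14, 3.14, 3.14].

## Interface

Orientations are given as a unit quaternion [x, y, z, w].
In Python, from bench import read_state, cams, workorder gives the robot as it stands.
- The arm moves only by the shell command python3 -m crank 'ROWS' [FORCE]. ROWS is text: rows parted by semicolons, each of 5 numbers parted by spaces: the shift along the tool's x, y, z scaled (see below), then the turn about the tool's z scaled (see below), then the opening, from -1 (shut) to 1 (fully open). In form: dx dy dz yaw jaw; .... A call has 1 to 10 rows; each row shifts and turns the commanded pose from where the row before left it, along the tool's axes as they then stand; what a row does not reach is not made up. The controller multiplies each number of a shift by 200 mm and each number of a turn by 90 degrees. A row lasts 1/10 s, in which the tool goes at most 50 mm and 8.59 degrees, less where a joint would pass 70% of its speed; a pose out of reach is approached as far as the arm can. A call with a number of a shift or a turn outside -1 to 1 is refused whole. A call with a gripper value outside its range is refused whole. The fingers move at their own pace and stop on an object; FORCE is the grip in N (left out, the last holds). Time passes only in rows, so rows that do not move let the fingers close. It gives the time, the measured TCP pose, the force, the opening and the grip force at its end, in the units of the state.
- read_state(): the state, without advancing time (a new reading comes with each control period).
- cams.camera(name): name is "side" or "top" or "wrist"; returns a dict with "img" (420x560x3 uint8, blue, green, red), "K" (3x3 intrinsics, pixels), "xyz" and "attitude" of the camera in the world; the wrist camera has in their place "mount" (4x4, takes a point from camera to tool coordinates, whose origin is the TCP and whose axes are the flange's). Camera axes: x right, y down, z forward; pixel columns grow to the right and rows downward; lengths in m; the calibration is good to about 2 mm. A picture is of the moment at which its call begins: read the wrist's pose just before it. There is no depth.
- workorder.close_job(): hands the job in; it is judged then, once.
The state is a dict: "time": time; "joint_positions": joint angles; "joint_vel": joint speeds; "joint_torque": joint torques, N m; "ee_pos": TCP position; "eef_rot": TCP orientation; "ft_force": force on the tool from outside, world axes, zero at the start; "torque": the same for the moment, N m; "width": finger opening in m; "grip_force": force on a finger pad.
Only numpy, scipy, OpenCV 4.12 (cv2) and the standard library are available. Lean on these libraries where they do the work, as an engineer would, in place of code of your own. Each camera call takes 0.05 s, during which the arm holds its last target. There are 200 camera calls.

## Task

Slide every plastic blank on the mat fully home, against the back stop, into the cassette slot that bears its colour. Then fit the loose red bar handle squarely down onto the clamp shaft until it rests on the disc, turn it clockwise as far as the stop to lock the cassette, and finally take the handle off and set it down upright in the middle of the yellow tray. Leave the other things on the bench where they are.

Things in the scene. Friction and masses are not known exactly. Their poses are not given: they have to be found in the camera images.
- blank_green: green plastic blank, a flat plate 130 x 50 x 10 mm, 0.12 kg, lying flat on the green mat, may be absent. Origin: centre of its underside; x along its length, y across its width, z up. Its two ends are alike, so either may go in first.
- slot_green (a point): Slot under the green patch on the cassette's grey cover. The point lies on the slot's floor (15 mm above the bench), where the centre of the blank's underside is when the blank is fully home. x points level into the slot, y across it, z up. The back stop is 66 mm beyond the point.
- blank_blue: blue plastic blank, a flat plate 130 x 50 x 10 mm, 0.12 kg, lying flat on the green mat, may be absent. Origin: centre of its underside; x along its length, y across its width, z up. Its two ends are alike, so either may go in first.
- slot_blue (a point): Slot under the blue patch on the cassette's grey cover. The point lies on the slot's floor (15 mm above the bench), where the centre of the blank's underside is when the blank is fully home. x points level into the slot, y across it, z up. The back stop is 66 mm beyond the point.
- blank_orange: orange plastic blank, a flat plate 130 x 50 x 10 mm, 0.12 kg, lying flat on the green mat, may be absent. Origin: centre of its underside; x along its length, y across its width, z up. Its two ends are alike, so either may go in first.
- slot_orange (a point): Slot under the orange patch on the cassette's grey cover. The point lies on the slot's floor (15 mm above the bench), where the centre of the blank's underside is when the blank is fully home. x points level into the slot, y across it, z up. The back stop is 66 mm beyond the point.
- cassette: Clamping cassette, fixed. Origin on the bench; axes as the slots'. Three slots side by side, 90 mm apart, each 53 mm wide, 14 mm high; side walls begin 25 mm before the slot's point (lead-in noses 6 mm more; the floor 5 mm more, then a ramp falls 7 mm over 20 mm), so a blank that is home sticks out 40 mm. Cover top 35 mm above the bench (its upturned front lip 40 mm), clamp rod at its back 47 mm.
- shaft_foot (a point): Clamp shaft of the cassette, right of the orange slot (83 mm along -y of its frame): an upright steel square shaft 16 x 16 mm, 28 mm tall, top 5 mm tapered. The point is the centre of its foot, on a round disc 40 mm above the bench, on which the handle comes to rest. The frame turns with the shaft: x and y square to its flats, z up. A red pointer at the foot shows -x.
- shaft_part (a joint): Turn of the clamp shaft in rad: 0 fully open, grows clockwise seen from above, 1.45 at the locked stop. It starts between 0 and 0.2. It stays where it is left; turning takes about 0.12 N m.
- handle: Loose clamp handle, 0.22 kg, standing on its hub: dark steel hub 44 x 44 x 30 mm with a square bore 18 x 18 mm (2 mm chamfer) from below, 30 mm deep; on top a red bar 110 mm long, 16 mm wide, 30 to 58 mm above the underside. Origin: centre of the underside; x along the bar, y across, z up. The bore is square to the bar, so it fits the shaft in four ways.
- tray_in (a point): Yellow tray for the handle, fixed to the bench, 160 x 110 mm outside, walls 4 mm thick and 24 mm high. The point is the centre of its inner floor, which lies about 4 mm above the bench; x along its length, y across.
- spray_a: Bystander: spray can with black cap, 56 mm across, 170 mm tall. Origin at its underside.
- spray_b: Bystander: spray can with white cap, 56 mm across, 170 mm tall. Origin at its underside.
- jar: Bystander: clear jar with black lid, 70 mm across, 90 mm tall. Origin at its underside.
- endmill: Bystander: steel end mill standing in a blue holder block 34 mm square, 75 mm tall in all. Origin at its underside.
- caliper: Bystander: sliding caliper 200 mm long lying on the bench (origin at the middle of its beam, x along it).
- driver: Bystander: grey-handled screwdriver 180 mm long lying on the bench.
- mug: Bystander: blue mug 80 mm across, 90 mm tall. Origin at its underside.
There are look-alikes about, which are no part of the job. Of the things that look like the handle, the smallest one is meant.

How it is judged:
On the way, in this order (a step that is already met when the one before it is completed fails the run):
1. every blank present is home in the slot of its colour (x of blank_green in the frame of slot_green above -0.006 m and x of blank_blue in the frame of slot_blue above -0.006 m and x of blank_orange in the frame of slot_orange above -0.006 m and y of blank_green in the frame of slot_green between -0.006 and 0.006 m and y of blank_blue in the frame of slot_blue between -0.006 and 0.006 m and y of blank_orange in the frame of slot_orange between -0.006 and 0.006 m and z of blank_green in the frame of slot_green between -0.006 and 0.016 m and z of blank_blue in the frame of slot_blue between -0.006 and 0.016 m and z of blank_orange in the frame of slot_orange between -0.006 and 0.016 m), for 0.3 s.
2. the handle is seated on the clamp shaft (horizontal distance between handle and shaft_foot below 0.004 m and z of handle in the frame of shaft_foot between -0.005 and 0.006 m and angle between handle's own z axis and vertical below 0.12 rad), for 0.2 s.
3. the shaft is turned to the locked stop with the handle on it (all of step 2 and value of joint shaft_part above 1.3 rad), for 0.2 s.
At the end, for the whole second after the job is handed in: Every blank present is in the slot of its own colour within 6 mm of home, the shaft stands beyond 1.3 rad (locked), and the handle stands upright at rest on the floor of the yellow tray, its origin within 30 mm of the tray's centre along each tray axis (all of step 1 and value of joint shaft_part above 1.3 rad and x of handle in the frame of tray_in between -0.03 and 0.03 m and y of handle in the frame of tray_in between -0.03 and 0.03 m and z of handle in the frame of tray_in below 0.008 m and angle between handle's own z axis and vertical below 0.1 rad and linear speed of handle below 0.02 m/s); the robot touches nothing.
It fails at once if a bystander is moved more than 30 mm (distance of any of spray_a, spray_b, jar, endmill, caliper, driver, mug from where it was at the start of the episode above 0.03 m).
Of blank_green, blank_blue, blank_orange only 2 to 3 are there at a start; the rules pass over those that are not, and their reading is None.
At some moment in a run one of blank_green, blank_blue, blank_orange, handle may be knocked a few centimetres aside while the robot is not near it.
It also fails if it takes over 210 s, if anything falls off the work surface, if the arm or the gripper's body presses on something with over 40 N, if the wrist force passes 120 N, or if a joint passes its speed limit or range.

## Working session

There is one attempt and no reset: what is moved stays moved. The work goes in short steps, Python scripts to look and compute and a shell command to move; the robot and the scene stay as the last step left them, time stands still between calls to the robot, and variables do not carry over. Pictures are saved under pics/ and viewed, at most 14 in all, crops included, and the job is handed in when it is done.

```bash
ls; mkdir -p pics
python3 - <<'E'
from bench import read_state, cams
import cv2
s=read_state(); print({k:(s[k]) for k in s})
for n in ["top","side"]:
    c=cams.camera(n); cv2.imwrite(f"pics/{n}0.png",c["img"]); print(n,c["K"],c["xyz"],c["attitude"])
c=cams.camera("wrist"); print(c["mount"],c["K"])
E
```

```text
pics
{'time': 0.0, 'joint_positions': array([ 1.30941452,  0.33285691, -0.06471484,  1.46094863,  0.02156234,
        1.34991081, -0.08851061]), 'joint_vel': array([-0.00039031,  0.00138975,  0.00018117,  0.00146016, -0.00058492,
        0.00057974,  0.00131324]), 'joint_torque': array([-1.22454596e-03, -6.23246956e+01,  2.43798725e-02, -3.89892304e+01,
       -6.14217971e-02,  3.96944617e-02,  1.06427783e-04]), 'ee_pos': array([ 0.14774547, -0.6068779 ,  0.22175982]), 'eef_rot': array([ 9.92880144e-01,  1.19115523e-01, -9.81134804e-05, -7.08327719e-04]), 'ft_force': array([ 0.01671673, -0.88047673, -0.38534634]), 'torque': array([-0.00181602,  0.02395636, -0.05387782]), 'grip_force': 0.0, 'width': 0.08693671098412796}
top [[416.94061829   0.         278.81240548]
 [  0.         416.94061829 215.7556242 ]
 [  0.           0.           1.        ]] [0.3235662  0.04637104 1.21081348] [ 0.71524698 -0.6961067   0.0405115  -0.04707481]
side [[437.17974536   0.         276.36961   ]
 [  0.         437.17974536 213.13008248]
 [  0.           0.           1.        ]] [ 0.36234371 -0.68249194  0.83849308] [ 0.92299071 -0.0596772   0.0307248  -0.37892318]
[[ 5.31693455e-04 -9.66887130e-01 -2.55203831e-01  6.99696207e-02]
 [ 9.99999770e-01  6.21692025e-04 -2.71989196e-04  1.76157344e-03]
 [ 4.21641040e-04 -2.55203628e-01  9.66887238e-01 -1.61348786e-01]
 [ 0.00000000e+00  0.00000000e+00  0.00000000e+00  1.00000000e+00]] [[332.06139821   0.         279.61522003]
 [  0.         332.06139821 213.81387158]
 [  0.           0.           1.        ]]
```

View pics/top0.png

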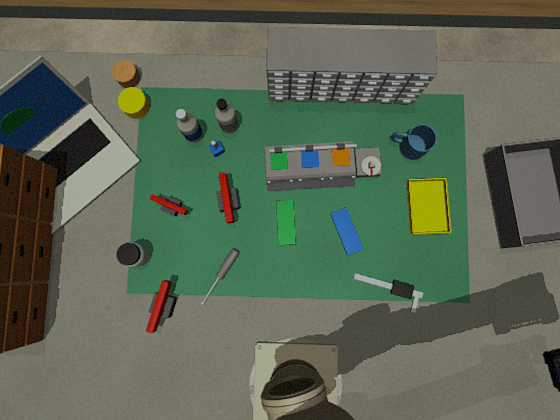

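View pics/side0.png

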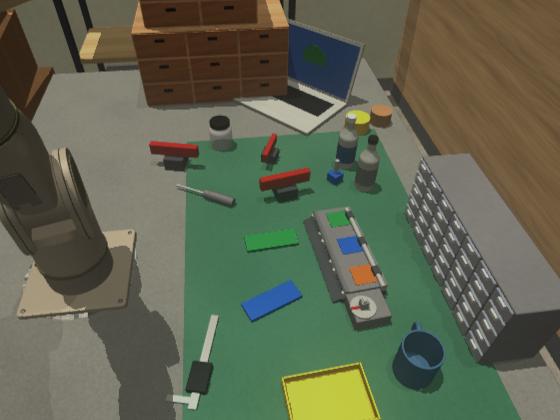

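Top view: up is +x and left is +y. Blanks are green at (286,222) and blue at (346,231), with no orange. The cassette runs from (265,165) to (380,165), with the shaft at (371,167) and the tray at (429,206). There are three red handles; the smallest appears to be the one at (169,205).

```bash
cat > h.py <<'E'
import numpy as np, cv2
from scipy.spatial.transform import Rotation as R
from bench import read_state, cams
def cam(n):
    s=read_state(); c=cams.camera(n)
    if n=="wrist":
        T=np.eye(4); T[:3,:3]=R.from_quat(s["eef_rot"]).as_matrix(); T[:3,3]=s["ee_pos"]
        T=T@c["mount"]; c["R"]=T[:3,:3]; c["p"]=T[:3,3]
    else: c["R"]=R.from_quat(c["attitude"]).as_matrix(); c["p"]=np.array(c["xyz"])
    return c
def at(c,u,z):   # pixel -> world on plane z
    d=c["R"]@np.linalg.solve(c["K"],[u[0],u[1],1.]); return c["p"]+d*(z-c["p"][2])/d[2]
def px(c,P):
    q=c["K"]@(c["R"].T@(np.array(P,float)-c["p"])); return q[:2]/q[2]
def tri(cs,us):  # least squares ray intersection, pixels per camera
    A=np.zeros((3,3)); b=np.zeros(3)
    for c,u in zip(cs,us):
        d=c["R"]@np.linalg.solve(c["K"],[u[0],u[1],1.]); d/=np.linalg.norm(d); M=np.eye(3)-np.outer(d,d); A+=M; b+=M@c["p"]
    return np.linalg.solve(A,b)
HSV={"green":((50,150,90),(75,255,255)),"blue":((100,150,80),(120,255,255)),"orange":((8,180,120),(18,255,255)),"red":((0,180,60),(5,255,255)),"yellow":((25,180,100),(33,255,255))}
def blobs(img,col,amin=60):
    m=cv2.inRange(cv2.cvtColor(img,cv2.COLOR_BGR2HSV),*map(np.array,HSV[col]))
    cs,_=cv2.findContours(m,cv2.RETR_EXTERNAL,cv2.CHAIN_APPROX_NONE)
    return [x for x in cs if cv2.contourArea(x)>amin]
def rect(c,cnt,z):  # min area rect on plane z: centre, size, yaw of long axis
    w=np.array([at(c,p[0],z)[:2] for p in cnt],np.float32); (x,y),(a,b),t=cv2.minAreaRect(w)
    if a<b: a,b,t=b,a,t+90
    return np.round([x,y],4),np.round([a,b],4),round((t+90)%180-90,1)
def crop(c,f,x0,y0,x1,y1,k): cv2.imwrite("pics/"+f,cv2.resize(c["img"][y0:y1,x0:x1],None,fx=k,fy=k,interpolation=cv2.INTER_CUBIC))
E
python3 - <<'E'
from h import *
t=cam("top"); s=cam("side")
for n,c in (("top",t),("side",s)):
    for col,z in (("green",.01),("blue",.01),("orange",.035),("red",.058),("yellow",.024)):
        for k in blobs(c["img"],col): print(n,col,cv2.boundingRect(k),*rect(c,k,z), 'z35:',rect(c,k,.035)[0])
crop(t,"t1.png",255,130,455,240,4); crop(s,"s1.png",300,190,440,330,4)
E
```

```text
top green (276, 200, 20, 46) [0.4552 0.0394] [0.1314 0.0503] 4.4 z35: [0.4524 0.0396]
top green (270, 152, 18, 18) [0.6371 0.0645] [0.0505 0.0487] 5.4 z35: [0.6305 0.0641]
top blue (331, 208, 33, 47) [ 0.435  -0.1367] [0.1298 0.0508] 22.6 z35: [ 0.4327 -0.1329]
top blue (301, 150, 18, 18) [ 0.6451 -0.0265] [0.0507 0.0484] 5.5 z35: [ 0.6384 -0.025 ]
top blue (208, 140, 16, 15) [0.6732 0.2525] [0.0347 0.0345] -57.9 z35: [0.6659 0.2482]
top red (146, 281, 23, 52) [0.2113 0.3824] [0.142  0.0211] -14.5 z35: [0.209  0.3891]
top red (150, 195, 37, 20) [0.4921 0.3719] [0.1097 0.0166] 66.9 z35: [0.4954 0.3784]
top red (219, 173, 14, 50) [0.5152 0.2097] [0.1429 0.0214] 11.3 z35: [0.519 0.213]
top yellow (409, 178, 42, 57) [ 0.5122 -0.3713] [0.1611 0.1095] 3.7 z35: [ 0.5104 -0.3675]
top yellow (118, 87, 27, 27) [0.8079 0.5086] [0.08   0.0779] 46.8 z35: [0.8034 0.5043]
side green (245, 229, 53, 22) [0.4546 0.0381] [0.1284 0.0485] 4.2 z35: [0.4518 0.0163]
side green (327, 211, 23, 15) [0.6392 0.0899] [0.0495 0.046 ] 5.5 z35: [0.6308 0.0666]
side blue (242, 280, 60, 41) [ 0.4339 -0.1378] [0.1312 0.0498] 22.7 z35: [ 0.4318 -0.1543]
side blue (337, 236, 26, 18) [ 0.6472 -0.0033] [0.0509 0.0493] 6.1 z35: [ 0.6386 -0.0238]
side orange (350, 265, 27, 20) [ 0.6467 -0.1136] [0.049  0.0466] 5.2 z35: [ 0.6467 -0.1136]
side red (260, 168, 50, 14) [0.5164 0.2255] [0.1413 0.019 ] 11.3 z35: [0.521  0.2523]
side red (150, 142, 47, 7) [0.2087 0.4001] [0.1397 0.0178] -14.8 z35: [0.2042 0.432 ]
side red (263, 134, 13, 21) [0.4923 0.3714] [0.1045 0.0133] 67.5 z35: [0.4962 0.4025]
```

View pics/t1.png

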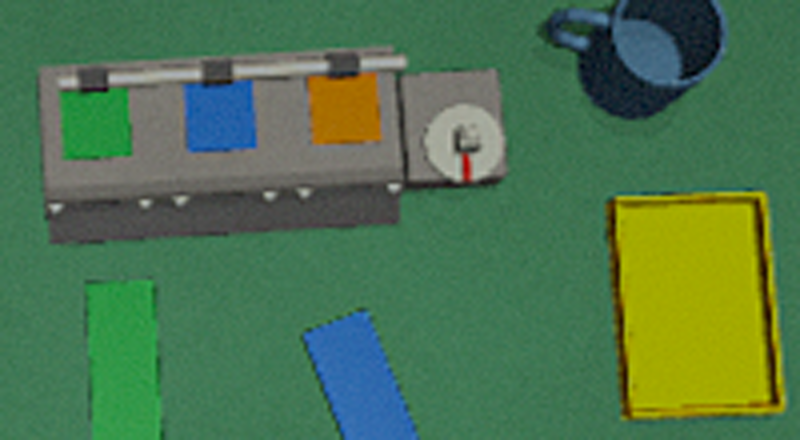

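View pics/s1.png

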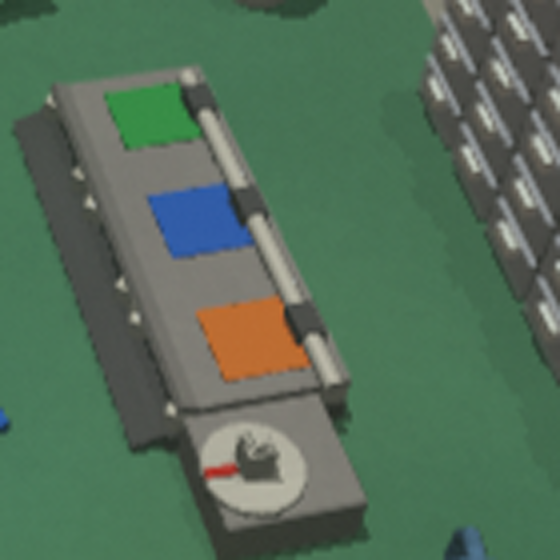

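Crop t1: the ramp foot runs (52,243) to (398,222), and the disc centre is about (464,142) with the pointer down at (466,170). Crop s1: the disc is about (253,472). Blank sizes (130x50) and the small handle (110x16.6) match what was given.

```bash
cat >> h.py <<'E'
def go(x,y,z,yaw=None):
    "print the move from the measured pose to the target, in crank units (tool axes as they stand now)"
    s=read_state(); M=R.from_quat(s["eef_rot"]).as_matrix(); d=M.T@(np.array([x,y,z])-s["ee_pos"]); y0=np.degrees(np.arctan2(M[1,0],M[0,0]))
    if yaw is not None:
        dy=(yaw-y0+180)%360-180; M2=R.from_euler("z",dy,degrees=True).as_matrix()@M
        print("yaw now %.1f turn(units, tool z) %.3f"%(y0,-dy/90)," shift after turn",np.round(M2.T@(np.array([x,y,z])-s["ee_pos"])/.2,4))
    print("pos",np.round(s["ee_pos"],4),"shift now",np.round(d/.2,4),"F",np.round(s["ft_force"],1),"w",round(s["width"],4),"q",np.round(s["joint_positions"],2))
E
python3 - <<'E'
from h import *
t=cam("top"); s=cam("side")
f=lambda c,x0,y0,u:(x0+u[0]/4,y0+u[1]/4)
T=lambda *u:f(t,255,130,u); S=lambda *u:f(s,300,190,u)
yaw=np.radians(5.14); ex=np.array([np.cos(yaw),np.sin(yaw)]); ey=np.array([-ex[1],ex[0]])
P={"green":(.6306,.0653),"blue":(.6384,-.0244),"orange":(.6467,-.1136)}
O=np.array(P["blue"])
loc=lambda p:np.round([(p[:2]-O)@ex,(p[:2]-O)@ey],4)
for n,z,uv in (("ramp l",0.008,T(52,243)),("ramp r",.008,T(398,222)),("lip l",.04,T(50,200)),("lip r",.04,T(398,183)),("disc",.04,T(464,142)),("shaft top",.068,T(466,132)),("pointer tip",.042,T(466,180)),
  ): print(n,loc(at(t,uv,z)),np.round(at(t,uv,z),4))
for n,z,uv in (("ramp l",0.008,S(15,125)),("ramp r",.008,S(135,447)),("lip l",.04,S(55,85)),("lip r",.04,S(190,410)),("disc",.04,S(253,472)),("back r top",.035,S(345,385))): print("side",n,loc(at(s,uv,z)),np.round(at(s,uv,z),4))
go(.386,-.157,.2,22.6)
E
```

```text
ramp l [-0.0813  0.1255] [0.5462 0.0933 0.008 ]
ramp r [-0.0818 -0.1284] [ 0.5685 -0.1596  0.008 ]
lip l [-0.056   0.1244] [0.5715 0.0945 0.04  ]
lip r [-0.0595 -0.1247] [ 0.5903 -0.154   0.04  ]
disc [-0.0326 -0.1744] [ 0.6215 -0.201   0.04  ]
shaft top [-0.0322 -0.1699] [ 0.6216 -0.1965  0.068 ]
pointer tip [-0.0608 -0.1729] [ 0.5933 -0.202   0.042 ]
side ramp l [-0.0788  0.1238] [0.5488 0.0918 0.008 ]
side ramp r [-0.079  -0.1298] [ 0.5713 -0.1607  0.008 ]
side lip l [-0.0539  0.1237] [0.5736 0.094  0.04  ]
side lip r [-0.0521 -0.1329] [ 0.5984 -0.1615  0.04  ]
side disc [-0.0325 -0.1774] [ 0.622  -0.2039  0.04  ]
side back r top [ 0.0397 -0.1325] [ 0.6898 -0.1529  0.035 ]
yaw now 13.7 turn(units, tool z) -0.099  shift after turn [ 1.9647 -1.6205  0.1123]
pos [ 0.1478 -0.6072  0.2224] shift now [ 1.6897 -1.9055  0.1124] F [-0.3  0.1 -0. ] w 0.0872 q [ 1.31  0.33 -0.06  1.46  0.02  1.35 -0.09]
```

```bash
python3 -m crank '0 0 0 -.05 1;0 0 0 -.05 1;.18 -.15 0 0 1;.18 -.15 0 0 1;.18 -.15 0 0 1;.18 -.15 0 0 1;.18 -.15 0 0 1;.18 -.15 0 0 1;.18 -.15 0 0 1;.18 -.15 0 0 1' 30; python3 -c "
from h import *; go(.386,-.157,.2,22.6)"
```

```text
time: 1.35
ee_pos: [0.3215, -0.273, 0.2228]
eef_rot: [0.98, 0.197, 0.0, 0.0]
ft_force: [1.4, -0.7, 0.5]
width: 0.0873
grip_force: 0.0
yaw now 22.7 turn(units, tool z) 0.001  shift after turn [ 0.5205 -0.412   0.1134]
pos [ 0.3215 -0.273   0.2228] shift now [ 0.521  -0.4113  0.1134] F [ 1.4 -0.7  0.5] w 0.0873 q [ 1.01 -0.11 -0.39  1.94 -0.04  1.3  -0.54]
```

```bash
python3 -m crank '.18 -.15 .03 0 1;.18 -.15 .03 0 1;.16 -.11 .04 0 1;0 0 0 0 1;0 0 0 0 1;0 0 0 0 1'
python3 - <<'E'
from h import *
go(.386,-.157,.2,22.6)
c=cam("wrist"); t=cam("top")
for n,k in (("wrist",c),("top",t)):
    for col in("green","blue"):
        for b in blobs(k["img"],col,200): print(n,col,cv2.boundingRect(b),*rect(k,b,.01),rect(k,b,.035)[0])
E
```

```text
time: 1.95
ee_pos: [0.385, -0.1599, 0.2027]
eef_rot: [0.981, 0.196, -0.0, 0.0]
ft_force: [0.3, -0.2, -0.2]
width: 0.0868
grip_force: 0.0
yaw now 22.6 turn(units, tool z) 0.000  shift after turn [ 0.0103 -0.0116  0.0133]
pos [ 0.385  -0.1599  0.2027] shift now [ 0.0103 -0.0116  0.0133] F [ 0.3 -0.2 -0.2] w 0.0868 q [ 0.89 -0.1  -0.56  1.97 -0.06  1.26 -0.83]
wrist green (85, 0, 75, 124) [0.4508 0.0349] [0.1193 0.051 ] 4.6 [0.4508 0.023 ]
wrist blue (255, 75, 50, 127) [ 0.4361 -0.1402] [0.1281 0.0499] 22.7 [ 0.4371 -0.1398]
top green (276, 200, 20, 46) [0.455  0.0396] [0.1306 0.0506] 4.7 [0.4523 0.0397]
top green (270, 152, 18, 18) [0.6371 0.0644] [0.0505 0.0486] 5.2 [0.6306 0.064 ]
top blue (331, 208, 26, 30) [ 0.4569 -0.1276] [0.0823 0.0505] 22.6 [ 0.4541 -0.124 ]
top blue (301, 150, 18, 18) [ 0.6451 -0.0266] [0.0507 0.0486] 5.5 [ 0.6384 -0.0251]
```

```bash
python3 -m crank '.018 -.003 .2 0 1;0 0 .2 0 1;0 0 .2 0 1;0 0 .2 0 1;0 0 .1 0 1;0 0 .08 0 1;0 0 0 0 1;0 0 0 0 1' ; python3 -c "
from h import *; go(.3881,-.1585,.004,22.6)"
```

```text
time: 2.85
ee_pos: [0.3884, -0.1576, 0.0069]
eef_rot: [0.981, 0.196, -0.0, -0.0]
ft_force: [-0.7, -0.5, 0.1]
width: 0.087
grip_force: 0.0
yaw now 22.6 turn(units, tool z) 0.000  shift after turn [-0.0033  0.0035  0.0147]
pos [ 0.3884 -0.1576  0.0069] shift now [-0.0033  0.0035  0.0147] F [-0.7 -0.5  0.1] w 0.087 q [ 0.83  0.2  -0.58  2.17  0.15  0.81 -1.02]
```

```bash
python3 -m crank '0 0 .02 0 1;0 0 0 0 1;0 0 0 0 -1;0 0 0 0 -1;0 0 0 0 -1;0 0 0 0 -1;0 0 0 0 -1;0 0 0 0 -1;0 0 0 0 -1;0 0 0 0 -1' 40; python3 -m crank '0 0 -.1 0 -1;0 0 -.15 0 -1;0 0 -.15 0 -1;0 0 0 0 -1;0 0 0 0 -1'
python3 - <<'E'
from h import *
go(.55,-.03,.06,5.14)
c=cam("wrist"); cv2.imwrite("pics/w1.png",c["img"])
E
```

```text
time: 3.85
ee_pos: [0.3885, -0.1571, 0.0026]
eef_rot: [0.98, 0.197, 0.0, 0.0]
ft_force: [0.1, 0.1, 0.9]
width: 0.0492
grip_force: 40.0
time: 4.35
ee_pos: [0.3885, -0.1573, 0.0827]
eef_rot: [0.98, 0.197, 0.0, 0.001]
ft_force: [0.1, 0.4, -1.9]
width: 0.0492
grip_force: 40.0
yaw now 22.7 turn(units, tool z) 0.195  shift after turn [ 0.8611 -0.562   0.1128]
pos [ 0.3885 -0.1573  0.0827] shift now [ 0.9903 -0.2766  0.1132] F [ 0.1  0.4 -1.9] w 0.0492 q [ 0.87  0.05 -0.6   2.11  0.04  0.98 -0.93]
```

View pics/w1.png

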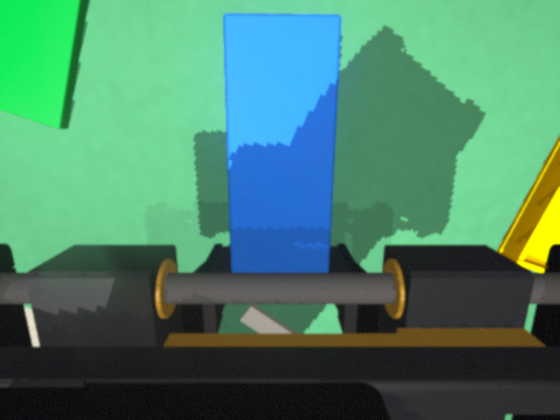

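Blue is held straight: its far edge is at row 14, columns 224–340, centred between the fingers (column 280). Next, line it up in front of the blue slot.

```bash
python3 -m crank '0 0 0 .065 -1;0 0 0 .065 -1;0 0 0 .065 -1;.1 -.15 0 0 -1;.1 -.15 0 0 -1;.1 -.15 .05 0 -1;.04 -.11 .05 0 -1;0 0 0 0 -1;0 0 0 0 -1'
python3 - <<'E'
from h import *
go(.4482,-.0415,.05,5.14)
c=cam("wrist"); s=cam("side")
for n,k in (("wrist",c),("side",s)):
    for col in("green","blue"):
        for b in blobs(k["img"],col,200): print(n,col,cv2.boundingRect(b),*rect(k,b,.035), 'z=.0575', rect(k,b,.0575))
cv2.imwrite("pics/w2.png",cv2.resize(c["img"],(800,600))); crop(s,"s2.png",200,170,400,320,4)
E
```

```text
time: 5.3
ee_pos: [0.4451, -0.0391, 0.0613]
eef_rot: [0.999, 0.045, -0.001, -0.001]
ft_force: [-0.8, -0.1, -1.2]
width: 0.0496
grip_force: 40.0
yaw now 5.2 turn(units, tool z) 0.001  shift after turn [0.0144 0.0136 0.0562]
pos [ 0.4451 -0.0391  0.0613] shift now [0.0144 0.0136 0.0562] F [-0.8 -0.1 -1.2] w 0.0496 q [ 0.66  0.18 -0.71  2.06  0.14  0.96 -1.6 ]
wrist green (118, 104, 90, 169) [0.4719 0.0274] [0.098  0.0453] 4.3 z=.0575 (array([0.4772, 0.0199]), array([0.0862, 0.0398]), 4.3)
wrist blue (224, 14, 117, 259) [ 0.4992 -0.0362] [0.1412 0.0605] 4.8 z=.0575 (array([ 0.5011, -0.036 ]), array([0.1242, 0.0533]), 4.8)
side blue (337, 236, 26, 18) [ 0.6386 -0.0237] [0.0494 0.0476] 6.1 z=.0575 (array([ 0.6308, -0.0421]), array([0.048 , 0.0463]), 6.1)
side blue (296, 233, 26, 20) [ 0.5396 -0.004 ] [0.0557 0.0527] 4.0 z=.0575 (array([ 0.5346, -0.023 ]), array([0.0541, 0.0512]), 4.0)
```

View pics/w2.png

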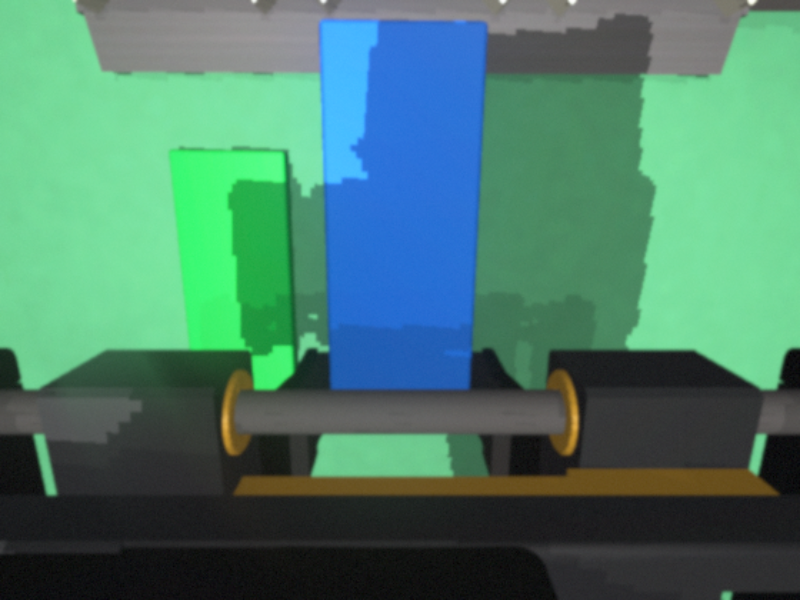

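View pics/s2.png

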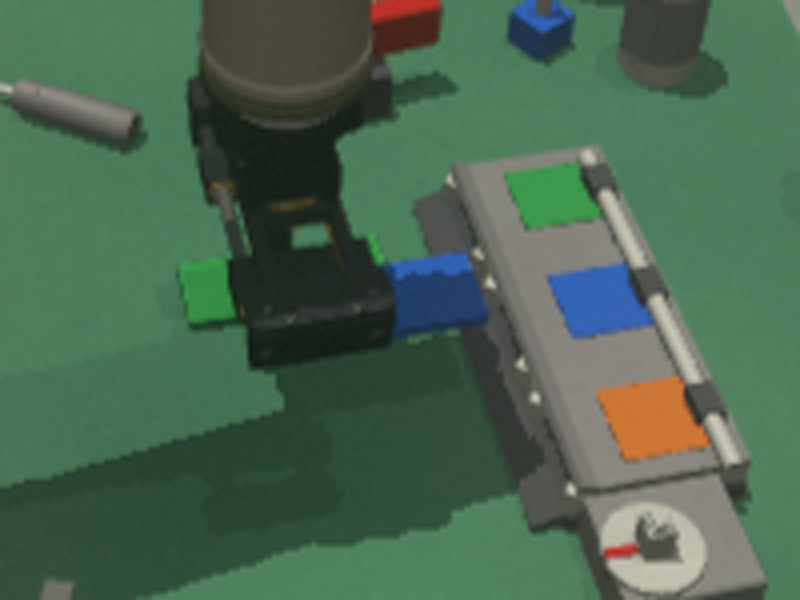

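The wrist view shows noses at about (320,4) and (503,3) in the 800 scale, and the blank's far end at columns 320–486. In the side crop the far-end top corners are about (470,255) and (488,320). I'll work out the lateral offset and any sag.

Run:
```python
from h import *
c=cam("wrist"); s=cam("side")
yaw=np.radians(5.14); ex=np.array([np.cos(yaw),np.sin(yaw)]); ey=np.array([-ex[1],ex[0]])
S=np.array([.6085,-.0271]); loc=lambda p:np.round([(p[:2]-S)@ex,(p[:2]-S)@ey,p[2]],4)
for z in (.025,.03,.035):
  for u in (258,320,503,572): print(z,u,loc(at(c,(u*.7,4*.7),z)))
print("tcp",loc(read_state()["ee_pos"]))
for z in (.055,.06,.065,.07):
  print(z,"side far corners",loc(at(s,(317.5,233.75),z)),loc(at(s,(322,250),z)),"wrist",loc(at(c,(320*.7,14),z)),loc(at(c,(486*.7,14),z)))
```

```text
0.025 258 [-0.0302  0.0521  0.025 ]
0.025 320 [-0.0302  0.0291  0.025 ]
0.025 503 [-0.0302 -0.0386  0.025 ]
0.025 572 [-0.0303 -0.0642  0.025 ]
0.03 258 [-0.0317  0.0507  0.03  ]
0.03 320 [-0.0318  0.0284  0.03  ]
0.03 503 [-0.0318 -0.0377  0.03  ]
0.03 572 [-0.0318 -0.0625  0.03  ]
0.035 258 [-0.0333  0.0494  0.035 ]
0.035 320 [-0.0334  0.0276  0.035 ]
0.035 503 [-0.0334 -0.0367  0.035 ]
0.035 572 [-0.0334 -0.0609  0.035 ]
tcp [-0.1631  0.0012  0.0625]
0.055 side far corners [-0.0418  0.0339  0.055 ] [-0.0461 -0.0173  0.055 ] wrist [-0.0442  0.0249  0.055 ] [-0.0442 -0.0277  0.055 ]
0.06 side far corners [-0.0435  0.0296  0.06  ] [-0.0478 -0.0212  0.06  ] wrist [-0.0456  0.0241  0.06  ] [-0.0457 -0.0269  0.06  ]
0.065 side far corners [-0.0452  0.0254  0.065 ] [-0.0494 -0.0251  0.065 ] wrist [-0.0471  0.0234  0.065 ] [-0.0471 -0.0261  0.065 ]
0.07 side far corners [-0.0468  0.0211  0.07  ] [-0.0511 -0.029   0.07  ] wrist [-0.0485  0.0226  0.07  ] [-0.0486 -0.0253  0.07  ]
```

```bash
python3 -m crank '0 .014 .1 0 -1;0 0 .09 0 -1;0 0 0 0 -1;0 0 0 0 -1'
cat >> h.py <<'E'
YAW=np.radians(5.14); EX=np.array([np.cos(YAW),np.sin(YAW)]); EY=np.array([-EX[1],EX[0]])
SB=np.array([.6085,-.0271])
def loc(p): p=np.array(p); return np.round([(p[:2]-SB)@EX,(p[:2]-SB)@EY,p[2]],4)
def wrl(x,y): return SB+x*EX+y*EY
E
python3 - <<'E'
from h import *
print("tcp",loc(read_state()["ee_pos"])); go(*wrl(-.163,-.0015),.024,5.14)
c=cam("wrist"); crop(c,"w3.png",180,0,390,100,3.8)
s=cam("side"); crop(s,"s3.png",270,200,370,275,8)
E
```

```text
time: 5.9
ee_pos: [0.4464, -0.0426, 0.0249]
eef_rot: [0.999, 0.044, -0.0, -0.0]
ft_force: [-0.4, 1.1, -1.1]
width: 0.0494
grip_force: 40.0
tcp [-0.1629 -0.0009  0.0249]
yaw now 5.1 turn(units, tool z) -0.000  shift after turn [-0.0007  0.003   0.0045]
pos [ 0.4464 -0.0426  0.0249] shift now [-0.0007  0.003   0.0045] F [-0.4  1.1 -1.1] w 0.0494 q [ 0.64  0.24 -0.7   2.08  0.2   0.88 -1.65]
```

View pics/w3.png

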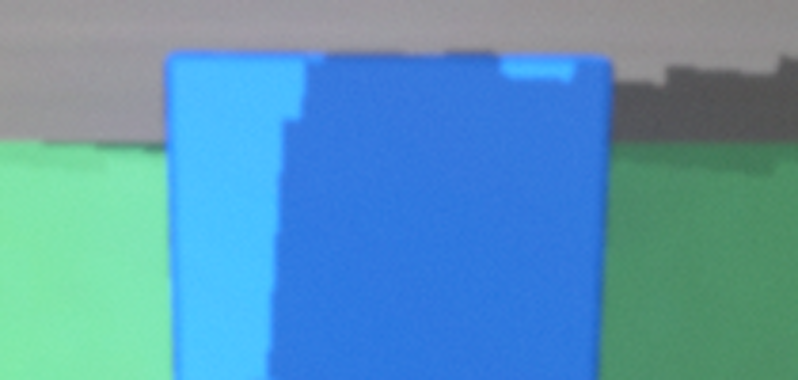

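View pics/s3.png

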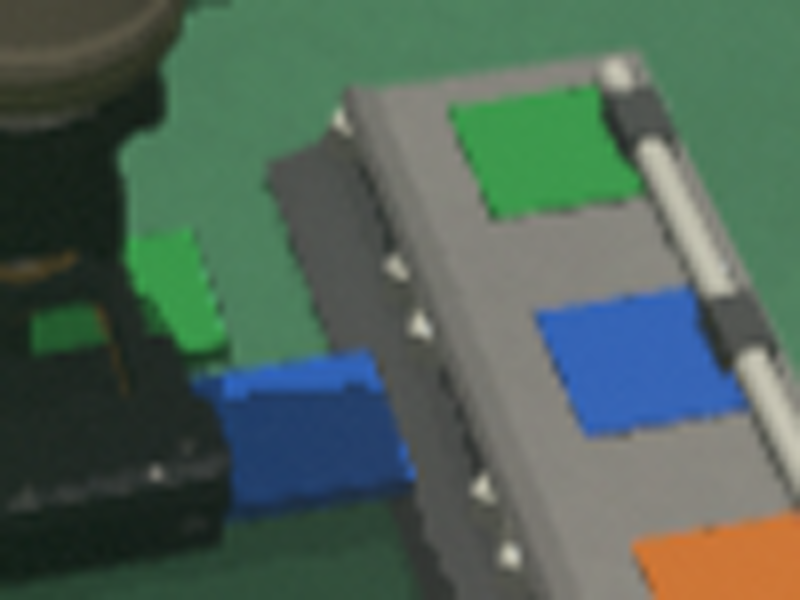

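The side crop shows the blank's far end midpoint (392,415) lying on the line to the midpoint of the blue slot's noses (451,405), so it is aligned. Insert.

```bash
python3 -m crank '.04 .001 0 0 -1;.04 0 0 0 -1;.04 0 0 0 -1;.04 0 .005 0 -1;.04 0 .005 0 -1;.04 0 .005 0 -1;0 0 0 0 -1'
python3 - <<'E'
from h import *
print("tcp",loc(read_state()["ee_pos"])); go(*wrl(-.052,-.0015),.018,5.14)
E
```

```text
time: 6.7
ee_pos: [0.4954, -0.0378, 0.0215]
eef_rot: [0.999, 0.045, 0.0, -0.0]
ft_force: [-0.2, -0.3, -1.0]
width: 0.0493
grip_force: 40.0
tcp [-0.1136 -0.0005  0.0215]
yaw now 5.1 turn(units, tool z) 0.000  shift after turn [0.3079 0.0049 0.0175]
pos [ 0.4954 -0.0378  0.0215] shift now [0.3079 0.0049 0.0175] F [-0.2 -0.3 -1. ] w 0.0493 q [ 0.58  0.35 -0.67  1.97  0.27  0.91 -1.71]
```

No contact forces and the tip is well inside. Continue.

```bash
python3 -m crank '.04 0 .003 0 -1;.04 0 .003 0 -1;.04 0 .003 0 -1;.04 0 .003 0 -1;.04 0 .002 0 -1;.04 0 0 0 -1;0 0 0 0 -1;0 0 0 0 -1'
python3 - <<'E'
from h import *
print("tcp",loc(read_state()["ee_pos"])); go(*wrl(-.052,-.0015),.018,5.14)
E
```

```text
time: 7.5
ee_pos: [0.542, -0.0337, 0.0186]
eef_rot: [0.999, 0.045, -0.0, -0.0]
ft_force: [-0.3, -0.5, -1.4]
width: 0.0491
grip_force: 40.0
tcp [-0.0669 -0.0006  0.0186]
yaw now 5.1 turn(units, tool z) -0.000  shift after turn [0.0743 0.0043 0.0029]
pos [ 0.542  -0.0337  0.0186] shift now [0.0743 0.0043 0.0029] F [-0.3 -0.5 -1.4] w 0.0491 q [ 0.52  0.45 -0.64  1.86  0.32  0.95 -1.75]
```

```bash
python3 -m crank '.025 0 0 0 -1;.025 0 0 0 -1;.02 0 0 0 -1;.01 0 0 0 -1;.01 0 0 0 -1;0 0 0 0 -1'
python3 - <<'E'
from h import *
print("tcp",loc(read_state()["ee_pos"])); go(*wrl(-.052,-.0015),.018,5.14)
E
```

```text
time: 8.1
ee_pos: [0.5581, -0.0325, 0.0178]
eef_rot: [0.999, 0.045, -0.002, 0.0]
ft_force: [-6.6, -0.7, -0.2]
width: 0.0495
grip_force: 40.0
tcp [-0.0506 -0.0009  0.0178]
yaw now 5.1 turn(units, tool z) -0.000  shift after turn [-0.0068  0.0032 -0.0008]
pos [ 0.5581 -0.0325  0.0178] shift now [-0.0068  0.0032 -0.0008] F [-6.6 -0.7 -0.2] w 0.0495 q [ 0.5   0.48 -0.63  1.81  0.34  0.97 -1.76]
```

```bash
python3 -m crank '.01 0 0 0 -1;.01 0 0 0 -1;0 0 0 0 -1'
python3 - <<'E'
from h import *
print("tcp",loc(read_state()["ee_pos"])); go(*wrl(-.052,-.0015),.018,5.14)
c=cam("wrist"); crop(c,"w4.png",130,90,430,290,2.6)
E
```

```text
time: 8.4
ee_pos: [0.5583, -0.0326, 0.0174]
eef_rot: [0.999, 0.045, -0.006, 0.001]
ft_force: [-24.1, -2.2, 14.9]
width: 0.0492
grip_force: 40.0
tcp [-0.0505 -0.001   0.0174]
yaw now 5.1 turn(units, tool z) -0.000  shift after turn [-0.0078  0.0025 -0.0028]
pos [ 0.5583 -0.0326  0.0174] shift now [-0.0078  0.0025 -0.0028] F [-24.1  -2.2  14.9] w 0.0492 q [ 0.5   0.48 -0.63  1.8   0.34  0.98 -1.76]
```

View pics/w4.png

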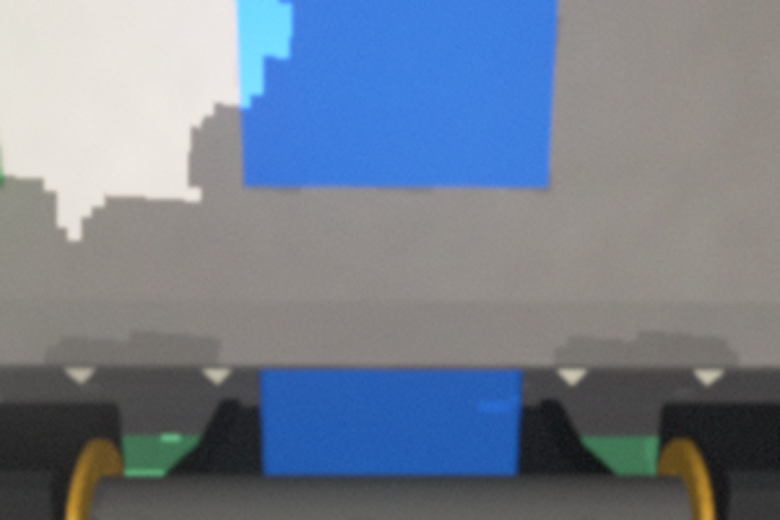

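Blue is against the stop (24 N, with TCP where predicted) and centred. Release and lift.

```bash
python3 -m crank '-.015 0 0 0 -1;0 0 0 0 .5;0 0 0 0 .5;0 0 0 0 .5;0 0 -.1 0 .5;0 0 -.2 0 .5;-.1 0 -.2 0 1;0 0 0 0 1;0 0 0 0 1'
python3 - <<'E'
from h import *
go(.404,.035,.12,4.6)
t=cam("top"); s=cam("side")
for n,k in (("top",t),("side",s)):
    for col,z in(("green",.01),("blue",.025)):
        for b in blobs(k["img"],col,60): print(n,col,cv2.boundingRect(b),*rect(k,b,z))
E
```

```text
time: 9.35
ee_pos: [0.5418, -0.0342, 0.1198]
eef_rot: [0.999, 0.045, 0.001, 0.001]
ft_force: [-0.5, -0.7, -1.0]
width: 0.0815
grip_force: 0.0
yaw now 5.1 turn(units, tool z) 0.006  shift after turn [-0.6588 -0.4002 -0.003 ]
pos [ 0.5418 -0.0342  0.1198] shift now [-0.6552 -0.4061 -0.003 ] F [-0.5 -0.7 -1. ] w 0.0815 q [ 0.57  0.31 -0.69  1.78  0.22  1.13 -1.67]
top green (276, 200, 20, 46) [0.4548 0.0389] [0.1312 0.0513] 4.3
top green (270, 152, 18, 18) [0.6372 0.0647] [0.0497 0.049 ] 6.4
top blue (208, 140, 16, 15) [0.6687 0.2502] [0.0348 0.0341] -57.8
side green (245, 229, 53, 22) [0.4547 0.038 ] [0.1281 0.0488] 4.2
side blue (309, 245, 21, 17) [ 0.5633 -0.0318] [0.0494 0.0402] -84.8
side blue (337, 236, 26, 18) [ 0.6416 -0.015 ] [0.0495 0.0475] 4.7
```

Side view confirms blue sticks out 40 mm, so it is home. Now the green blank.

```bash
python3 -m crank '-.165 -.1 0 .003 1;-.165 -.1 0 .003 1;-.165 -.1 0 0 1;-.165 -.1 0 0 1;0 0 .2 0 1;0 0 .2 0 1;0 0 .1 0 1;0 0 0 0 1;0 0 0 0 1'; python3 -c "
from h import *; go(.404,.035,.0035,4.4)"
```

```text
time: 10.35
ee_pos: [0.4026, 0.0352, 0.0186]
eef_rot: [0.999, 0.04, -0.001, -0.001]
ft_force: [1.2, 0.5, 1.0]
width: 0.0873
grip_force: 0.0
yaw now 4.6 turn(units, tool z) 0.002  shift after turn [0.007  0.0019 0.0757]
pos [0.4026 0.0352 0.0186] shift now [0.0069 0.0019 0.0757] F [1.2 0.5 1. ] w 0.0873 q [ 0.57  0.17 -0.79  2.19  0.16  0.84 -1.82]
```

```bash
python3 -m crank '.007 .002 .075 .002 1;0 0 0 0 1;0 0 0 0 -1;0 0 0 0 -1;0 0 0 0 -1;0 0 0 0 -1;0 0 0 0 -1;0 0 0 0 -1;0 0 0 0 -1;0 0 0 0 -1' 55; python3 -m crank '0 0 -.1 0 -1;0 0 -.1 0 -1;0 0 0 -.008 -1;0 0 0 0 -1'; python3 -c "
from h import *; print(loc(read_state()['ee_pos'])); go(*wrl(-.163,.089),.0245,5.14)"
```

```text
time: 11.35
ee_pos: [0.4043, 0.0344, 0.0038]
eef_rot: [0.999, 0.038, 0.0, 0.0]
ft_force: [-2.3, -0.9, 4.1]
width: 0.0491
grip_force: 55.0
time: 11.75
ee_pos: [0.4043, 0.0342, 0.0435]
eef_rot: [0.999, 0.045, 0.0, 0.0]
ft_force: [-0.2, -0.1, -2.2]
width: 0.0486
grip_force: 55.0
[-0.1979  0.0794  0.0435]
yaw now 5.2 turn(units, tool z) 0.000  shift after turn [ 0.1745 -0.0481  0.0952]
pos [0.4043 0.0342 0.0435] shift now [ 0.1745 -0.0481  0.0952] F [-0.2 -0.1 -2.2] w 0.0486 q [ 0.6   0.12 -0.81  2.17  0.11  0.9  -1.76]
```

```bash
python3 -m crank '.09 -.024 .04 0 -1;.084 -.024 .045 0 -1;0 0 0 0 -1;0 0 0 0 -1'
python3 - <<'E'
from h import *
print(loc(read_state()['ee_pos'])); go(*wrl(-.163,.089),.026,5.14)
s=cam("side"); crop(s,"s4.png",260,190,360,265,8)
E
```

```text
time: 12.15
ee_pos: [0.4369, 0.0474, 0.0257]
eef_rot: [0.999, 0.045, -0.001, -0.0]
ft_force: [0.4, 0.2, -1.6]
width: 0.0488
grip_force: 55.0
[-0.1643  0.0896  0.0257]
yaw now 5.2 turn(units, tool z) 0.000  shift after turn [ 0.0062  0.003  -0.0016]
pos [0.4369 0.0474 0.0257] shift now [ 0.0062  0.003  -0.0016] F [ 0.4  0.2 -1.6] w 0.0488 q [ 0.53  0.24 -0.79  2.1   0.22  0.88 -1.87]
```

View pics/s4.png

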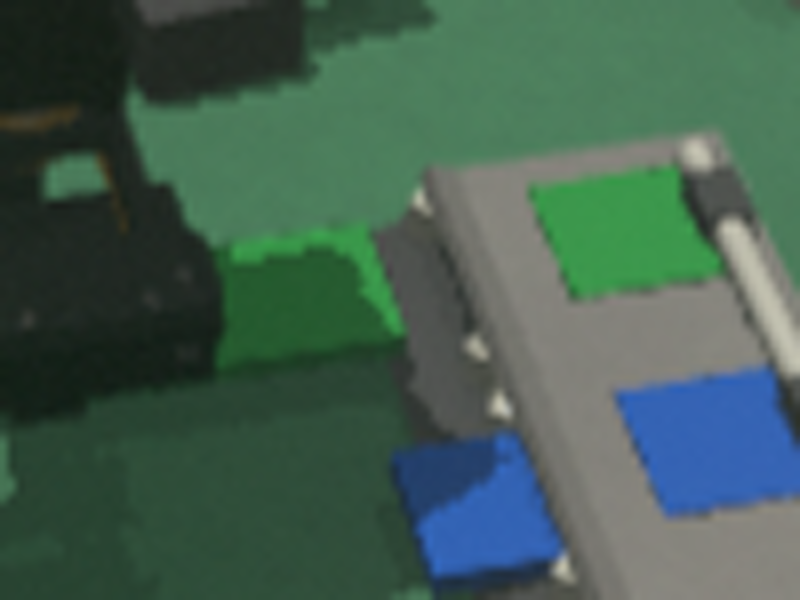

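Green's end midpoint (388,280) is in line with its noses' midpoint (447,273), so it is aligned within 1 mm. Insert.

```bash
python3 -m crank '.04 .003 0 0 -1;.04 0 0 0 -1;.04 0 0 0 -1;.04 0 .005 0 -1;.04 0 .005 0 -1;.04 0 .005 0 -1;0 0 0 0 -1'; python3 -m crank '.04 0 .003 0 -1;.04 0 .003 0 -1;.04 0 .003 0 -1;.04 0 .003 0 -1;.04 0 .002 0 -1;.04 0 0 0 -1;0 0 0 0 -1;0 0 0 0 -1'
python3 - <<'E'
from h import *
print("tcp",loc(read_state()["ee_pos"])); go(*wrl(-.052,.0885),.019,5.14)
E
```

```text
time: 12.9
ee_pos: [0.4872, 0.0511, 0.0237]
eef_rot: [0.999, 0.045, 0.0, -0.0]
ft_force: [0.1, -0.6, -1.2]
width: 0.0492
grip_force: 55.0
time: 13.7
ee_pos: [0.5337, 0.0553, 0.0208]
eef_rot: [0.999, 0.045, -0.0, -0.0]
ft_force: [0.4, 0.1, -1.1]
width: 0.0491
grip_force: 55.0
tcp [-0.0672  0.0888  0.0208]
yaw now 5.1 turn(units, tool z) 0.000  shift after turn [0.0758 0.0013 0.009 ]
pos [0.5337 0.0553 0.0208] shift now [0.0758 0.0013 0.009 ] F [ 0.4  0.1 -1.1] w 0.0491 q [ 0.42  0.45 -0.72  1.87  0.36  0.96 -1.94]
```

```bash
python3 -m crank '.025 0 .004 0 -1;.025 0 .003 0 -1;.02 0 0 0 -1;.01 0 0 0 -1;.01 0 0 0 -1;.01 0 0 0 -1;0 0 0 0 -1'; python3 -c "
from h import *; print(loc(read_state()['ee_pos']))"
```

```text
time: 14.4
ee_pos: [0.5497, 0.0564, 0.0188]
eef_rot: [0.999, 0.045, -0.004, 0.001]
ft_force: [-19.0, -2.2, 14.7]
width: 0.0493
grip_force: 55.0
[-0.0511  0.0885  0.0188]
```

Green is against the stop (19 N). Release and lift, then check clearances near the handle.

```bash
python3 -m crank '-.015 0 0 0 -1;0 0 0 0 .5;0 0 0 0 .5;0 0 0 0 .5;0 0 -.1 0 .5;0 0 -.2 0 .5;-.1 0 -.2 0 1;-.1 0 -.2 0 1;0 0 0 0 1;0 0 0 0 1'
python3 - <<'E'
from h import *
t=cam("top"); s=cam("side")
for u in ((182,114),(222,104)): print("can cap",np.round(at(t,u,.17),3))
print("cans side",[np.round(at(s,u,.17),3) for u in ((350,120),(373,140))])
for n,k in (("top",t),("side",s)):
    for col,z in(("green",.025),("blue",.025),("red",.058)):
        for b in blobs(k["img"],col,60): print(n,col,cv2.boundingRect(b),*rect(k,b,z))
go(.47,.32,.2,67)
E
```

```text
time: 15.4
ee_pos: [0.5115, 0.0528, 0.1606]
eef_rot: [0.999, 0.045, 0.001, 0.001]
ft_force: [0.2, -1.2, -0.7]
width: 0.0847
grip_force: 0.0
can cap [0.713 0.317 0.17 ]
can cap [0.742 0.214 0.17 ]
cans side [array([0.706, 0.302, 0.17 ]), array([0.742, 0.205, 0.17 ])]
top blue (208, 140, 16, 15) [0.6688 0.2499] [0.0342 0.0341] -57.8
top red (146, 281, 23, 52) [0.2111 0.3823] [0.1422 0.0208] -14.5
top red (150, 195, 37, 19) [0.4925 0.371 ] [0.1084 0.0164] 66.1
top red (219, 173, 15, 50) [0.5157 0.2098] [0.1429 0.0214] 11.3
side green (327, 211, 23, 13) [0.6346 0.0758] [0.0474 0.0453] 5.9
side blue (309, 245, 21, 17) [ 0.5633 -0.0319] [0.0491 0.0391] -86.2
side blue (338, 237, 25, 17) [ 0.6429 -0.0158] [0.0497 0.0477] 3.9
side red (260, 173, 25, 10) [0.4824 0.2186] [0.0719 0.0196] 12.4
side red (150, 142, 47, 7) [0.2086 0.3997] [0.1397 0.0175] -14.3
yaw now 5.1 turn(units, tool z) -0.688  shift after turn [ 1.15   -0.7096 -0.2071]
pos [0.5108 0.0528 0.1588] shift now [-0.0839 -1.3488 -0.2061] F [ 0.4 -0.4 -0.5] w 0.0863 q [ 0.53  0.22 -0.8   1.8   0.17  1.19 -1.8 ]
```

```bash
python3 -m crank '0 0 -.03 -.086 1;0 0 -.03 -.086 1;0 0 -.03 -.086 1;0 0 -.03 -.086 1;0 0 -.03 -.086 1;0 0 -.03 -.086 1;0 0 -.03 -.086 1;0 0 0 -.086 1;0 0 0 0 1'; python3 -m crank '.19 -.118 0 0 1;.19 -.118 0 0 1;.19 -.118 0 0 1;.19 -.118 0 0 1;.19 -.118 0 0 1;.19 -.118 0 0 1;0 0 0 0 1;0 0 0 0 1'
python3 - <<'E'
from h import *
go(.4923,.3715,.1,66.5)
w=cam("wrist"); cv2.imwrite("pics/w5.png",w["img"]); t=cam("top"); s=cam("side")
for n,k in (("wrist",w),("top",t),("side",s)):
    for b in blobs(k["img"],"red",60): print(n,cv2.boundingRect(b),*rect(k,b,.058))
E
```

```text
time: 16.4
ee_pos: [0.5107, 0.0531, 0.2004]
eef_rot: [0.833, 0.553, -0.0, -0.001]
ft_force: [-0.8, 0.5, -1.0]
width: 0.0869
grip_force: 0.0
time: 17.2
ee_pos: [0.4683, 0.3195, 0.2003]
eef_rot: [0.834, 0.552, -0.001, -0.001]
ft_force: [0.3, -1.6, -0.8]
width: 0.0873
grip_force: 0.0
yaw now 67.0 turn(units, tool z) 0.006  shift after turn [0.2867 0.0074 0.5013]
pos [0.4683 0.3195 0.2003] shift now [0.2866 0.01   0.5013] F [ 0.3 -1.6 -0.8] w 0.0873 q [ 0.14  0.39 -1.02  1.61  0.34  1.34 -1.32]
wrist (304, 304, 61, 29) [0.473  0.1842] [0.0611 0.032 ] -20.6
wrist (390, 238, 48, 35) [0.5693 0.2169] [0.0358 0.0341] -76.1
wrist (0, 234, 76, 12) [0.238  0.3742] [0.0731 0.0112] -19.6
wrist (275, 76, 17, 122) [0.4942 0.3705] [0.1054 0.0146] 67.6
top (146, 281, 23, 52) [0.2111 0.3822] [0.1422 0.0213] -14.6
top (219, 173, 15, 50) [0.5157 0.2098] [0.1429 0.0214] 11.2
side (150, 142, 47, 7) [0.2086 0.3997] [0.1397 0.0171] -14.6
```

View pics/w5.png

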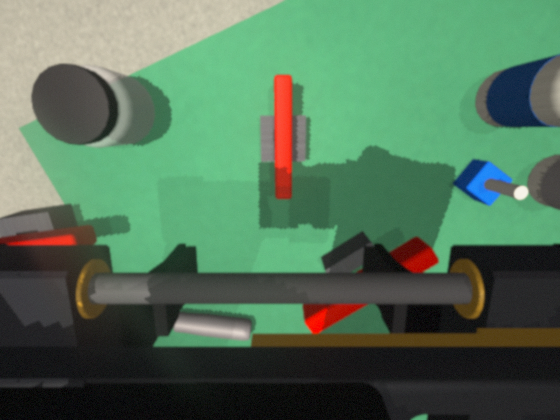

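The picture shows the small handle: red bar at columns 275–292, rows 76–198, with its hub at (283,138), and nothing near its flanks. Descend and grip the bar.

```bash
python3 -m crank '.14 .007 .1 0 1;.145 .006 .1 0 1;0 0 .2 0 1;0 0 .2 0 1;0 0 .12 0 1;0 0 .08 0 1;0 0 0 0 1;0 0 0 0 1'
python3 - <<'E'
from h import *
go(.493,.371,.0355,67)
E
```

```text
time: 18.15
ee_pos: [0.4948, 0.3696, 0.0426]
eef_rot: [0.834, 0.552, 0.001, 0.0]
ft_force: [0.3, -0.4, 0.1]
width: 0.0871
grip_force: 0.0
yaw now 67.0 turn(units, tool z) -0.000  shift after turn [ 0.0032 -0.0109  0.0354]
pos [0.4948 0.3696 0.0426] shift now [ 0.0032 -0.0109  0.0354] F [ 0.3 -0.4  0.1] w 0.0871 q [-0.05  0.65 -0.89  1.63  0.55  1.13 -1.49]
```

```bash
python3 -m crank '.003 -.01 .035 0 1;0 0 0 0 1;0 0 0 0 -1;0 0 0 0 -1;0 0 0 0 -1;0 0 0 0 -1;0 0 0 0 -1;0 0 0 0 -1;0 0 0 0 -1;0 0 0 0 -1' 50;  python3 -m crank '0 0 0 0 -1;0 0 0 0 -1;0 0 0 0 -1'
python3 - <<'E'
from h import *
go(.493,.371,.0355,67)
w=cam("wrist")
for b in blobs(w["img"],"red",60): print(cv2.boundingRect(b),*rect(w,b,.058))
E
```

```text
time: 19.15
ee_pos: [0.4924, 0.371, 0.0345]
eef_rot: [0.834, 0.552, -0.0, 0.0]
ft_force: [0.2, -0.5, -0.1]
width: 0.0315
grip_force: 0.0
time: 19.45
ee_pos: [0.4924, 0.371, 0.0344]
eef_rot: [0.834, 0.552, -0.0, 0.0]
ft_force: [0.0, -0.7, -0.7]
width: 0.0158
grip_force: 50.0
yaw now 67.1 turn(units, tool z) 0.001  shift after turn [ 0.0014  0.0028 -0.0053]
pos [0.4924 0.371  0.0344] shift now [ 0.0014  0.0028 -0.0053] F [ 0.  -0.7 -0.7] w 0.0158 q [-0.06  0.66 -0.89  1.64  0.56  1.12 -1.5 ]
(264, 304, 32, 29) [0.4864 0.3535] [0.0148 0.0145] 67.1
(261, 158, 37, 115) [0.5054 0.3985] [0.0508 0.0157] 67.2
```

```bash
python3 -m crank '0 0 -.1 0 -1;0 0 -.2 0 -1;0 0 -.2 0 -1;0 0 -.2 0 -1;0 0 -.2 -.07 -1;0 0 0 -.07 -1;0 0 0 -.07 -1;0 0 0 -.068 -1;0 0 0 0 -1'
python3 - <<'E'
from h import *
go(.62,-.275,.19,92)
E
```

```text
time: 20.4
ee_pos: [0.4922, 0.3708, 0.2141]
eef_rot: [0.694, 0.72, -0.0, -0.0]
ft_force: [-0.1, -0.2, -2.1]
width: 0.0157
grip_force: 49.9
yaw now 92.2 turn(units, tool z) 0.002  shift after turn [-3.2494  0.5261  0.1213]
pos [0.4922 0.3708 0.2141] shift now [-3.251   0.5164  0.1213] F [-0.1 -0.2 -2.1] w 0.0157 q [ 0.05  0.53 -1.07  1.46  0.46  1.43 -0.99]
```

```bash
python3 -m crank '-.23 .037 0 0 -1;-.23 .037 0 0 -1;-.23 .037 0 0 -1;-.23 .037 0 0 -1;-.23 .037 0 0 -1;-.23 .037 0 0 -1;-.23 .037 0 0 -1;-.23 .037 0 0 -1;-.23 .037 0 0 -1;-.23 .037 0 0 -1'; python3 -m crank '-.23 .037 .03 0 -1;-.23 .037 .03 0 -1;-.23 .037 .03 0 -1;-.23 .037 .03 0 -1;0 0 0 0 -1;0 0 0 0 -1;0 0 0 0 -1';  python3 - <<'E'
from h import *
go(.62,-.275,.19,92)
w=cam("wrist"); print(w["p"]); cv2.imwrite("pics/w6.png",cv2.resize(w["img"],(800,600))); np.save("w6.npy",dict(w,img=0),allow_pickle=True)
for b in blobs(w["img"],"red",20): print(cv2.boundingRect(b))
E
```

```text
time: 21.4
ee_pos: [0.5828, -0.088, 0.2145]
eef_rot: [0.696, 0.718, -0.0, 0.0]
ft_force: [0.6, 0.8, -2.2]
width: 0.0155
grip_force: 50.0
time: 22.1
ee_pos: [0.6193, -0.2674, 0.1906]
eef_rot: [0.694, 0.72, 0.0, -0.0]
ft_force: [0.5, 0.3, -2.2]
width: 0.0156
grip_force: 50.0
yaw now 92.1 turn(units, tool z) 0.001  shift after turn [-0.0383  0.0021  0.003 ]
pos [ 0.6193 -0.2674  0.1906] shift now [-0.0383  0.0021  0.003 ] F [ 0.5  0.3 -2.2] w 0.0156 q [ 0.94  0.62 -0.92  1.32  0.49  1.43  0.08]
[ 0.6175998  -0.19957668  0.3519977 ]
(265, 304, 30, 29)
(261, 161, 37, 112)
```

View pics/w6.png

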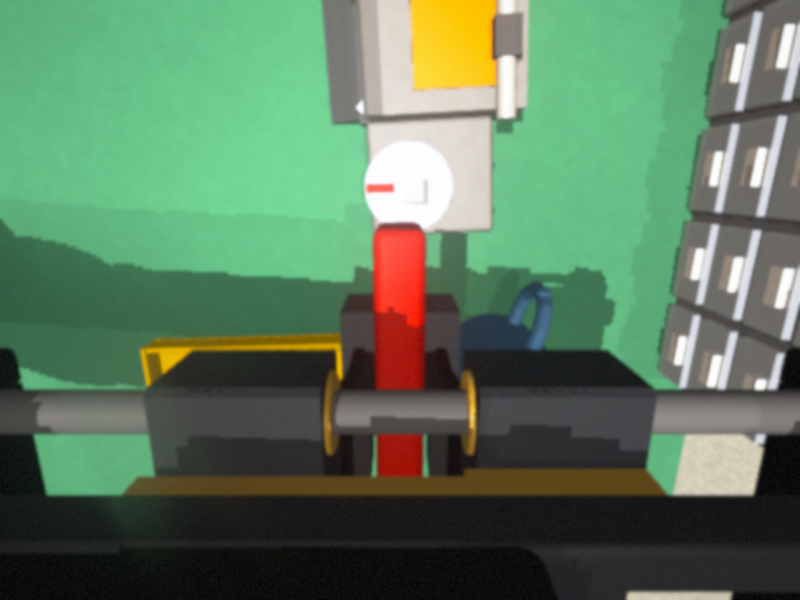

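The disc is at about (409,186) with its pointer to the left at (380,188), and the bar end is at (375–425, 225). I'll crop closer for shaft centre and angle.

Run:
```python
from h import *
w=cam("wrist"); crop(w,"w7.png",245,90,325,150,10); np.save("w7.npy",w,allow_pickle=True)
g=cv2.cvtColor(w["img"],cv2.COLOR_BGR2GRAY)
for b in blobs(w["img"],"red",15):
    (cx,cy),(a,h),t=cv2.minAreaRect(b); print(cv2.boundingRect(b),round(cx,1),round(cy,1),round(a,1),round(h,1),round(t,1))
```

```text
(264, 304, 31, 29) 279.0 318.0 28.0 30.0 90.0
(261, 161, 37, 112) 279.0 216.5 111.0 36.0 90.0
```

View pics/w7.png

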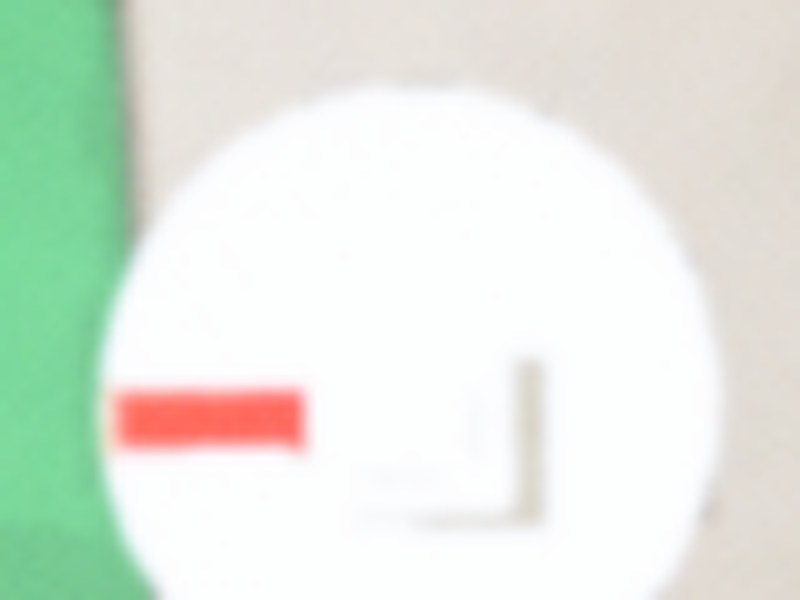

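The crop is overexposed. The disc is centred near (410,400), the pointer lies horizontal at row 420, and the shaft's shaded edges are at column 530 and row 520. That means the shaft is aligned with the tool to about 1°. Pixel values will pin the centre.

Run:
```python
from h import *
w=np.load("w7.npy",allow_pickle=True).item()
g=w["img"].min(2)[112:150:1,268:306]
print("cols 268..305; rows 112..149 (min channel)")
for r,row in zip(range(112,150),g): print(r," ".join("%3d"%v if v<253 else "  ." for v in row))
# disc circle fit from saturated region
m=(w["img"].min(2)>235).astype(np.uint8); n,l,st,ce=cv2.connectedComponentsWithStats(m); k=l[120,290]; print(st[k],ce[k])
```

```text
cols 268..305; rows 112..149 (min channel)
112   .   .   .   .   .   .   .   .   .   .   .   .   .   .   .   .   .   .   .   .   .   .   .   .   .   .   .   .   .   .   .   .   .   .   .   .   .   .
113   .   .   .   .   .   .   .   .   .   .   .   .   .   .   .   .   .   .   .   .   .   .   .   .   .   .   .   .   .   .   .   .   .   .   .   .   .   .
114   .   .   .   .   .   .   .   .   .   .   .   .   .   .   .   .   .   .   .   .   .   .   .   .   .   .   .   .   .   .   .   .   .   .   .   .   .   .
115   .   .   .   .   .   .   .   .   .   .   .   .   .   .   .   .   .   .   .   .   .   .   .   .   .   .   .   .   .   .   .   .   .   .   .   .   .   .
116   .   .   .   .   .   .   .   .   .   .   .   .   .   .   .   .   .   .   .   .   .   .   .   .   .   .   .   .   .   .   .   .   .   .   .   .   .   .
117   .   .   .   .   .   .   .   .   .   .   .   .   .   .   .   .   .   .   .   .   .   .   .   .   .   .   .   .   .   .   .   .   .   .   .   .   .   .
118   .   .   .   .   .   .   .   .   .   .   .   .   .   .   .   .   .   .   .   .   .   .   .   .   .   .   .   .   .  
[... 4225 characters left out ...]
.   .   .   .   .   .
146   .   .   .   .   .   .   .   .   .   .   .   .   .   .   .   .   .   .   .   .   .   .   .   .   .   .   .   .   .   .   .   .   .   .   .   .   .   .
147   .   .   .   .   .   .   .   .   .   .   .   .   .   .   .   .   .   .   .   .   .   .   .   .   .   .   .   .   .   .   .   .   .   .   .   .   .   .
148   .   .   .   .   .   .   .   .   .   .   .   .   .   .   .   .   .   .   .   .   .   .   .   .   .   .   .   .   .   .   .   .   .   .   .   .   .   .
149   .   .   .   .   .   .   .   .   .   .   .   .   .   .   .   .   .   .   .   .   .   .   .   .   .   .   .   .   .   .   .   .   .   .   .   .   .   .
[ 256   98   61   62 2709] [286.80103359 127.98412698]
```

Run:
```python
from h import *
def circ(c,cnt,z):
    P=np.array([at(c,p,z)[:2] for p in cnt]); A=np.c_[2*P,np.ones(len(P))]
    for _ in range(6):
        s=np.linalg.lstsq(A,(P**2).sum(1),rcond=None)[0]; r=np.sqrt(s[2]+s[0]**2+s[1]**2); e=np.abs(np.hypot(*(P-s[:2]).T)-r)
        k=e<=max(np.quantile(e,.85),.0007); P=P[k];A=A[k]
    return np.round([*s[:2],r],4),len(P),round(e.max(),4)
for n,seed,th in (("top",(371,170),150),("side",(357,312),150)):
    c=cam(n); c["img"]=cv2.imread(f"pics/{n}0.png"); im=c["img"]
    x,y=seed; print(n,"px",im[y,x],im[y,x+30])
    for th in (130,150,170):
        m=(im.min(2)>th).astype(np.uint8); l=cv2.connectedComponents(m)[1]
        sub=np.zeros_like(m); sub[y-14:y+15,x-16:x+20]=1
        lab=np.bincount((l*sub)[l*sub>0]).argmax() if (l*sub).any() else 0
        cs,_=cv2.findContours((l==lab).astype(np.uint8),cv2.RETR_EXTERNAL,cv2.CHAIN_APPROX_NONE); k=max(cs,key=cv2.contourArea)
        print(th,cv2.boundingRect(k),circ(c,cv2.convexHull(k)[:,0].astype(float),.04))
w=np.load("w7.npy",allow_pickle=True).item()
for th in (235,244,250):
    m=(w["img"].min(2)>th).astype(np.uint8); m[156:]=0; l=cv2.connectedComponents(m)[1]
    cs,_=cv2.findContours((l==l[115,290]).astype(np.uint8),cv2.RETR_EXTERNAL,cv2.CHAIN_APPROX_NONE); k=max(cs,key=cv2.contourArea)
    p=k[:,0].astype(float); p=p[(p[:,1]<154)&((np.abs(p[:,0]-286)>15)|(p[:,1]<110))]; p=p[~((p[:,0]<280)&(abs(p[:,1]-131)<6))]
    print("wrist",th,cv2.boundingRect(k),circ(w,p,.04))
go(.622,-.202,.19,92)
```

```text
top px [  0   8 169] [ 77 113  58]
130 (361, 156, 20, 19) (array([ 0.6226, -0.2   ,  0.0274]), 16, np.float64(0.0005))
150 (362, 157, 18, 18) (array([ 0.6216, -0.2009,  0.0261]), 12, np.float64(0.0007))
170 (369, 174, 1, 1) (array([ 0.1825, -0.0598,  0.4357]), 1, np.float64(0.0))
side px [160 175 176] [116 125 125]
130 (350, 295, 27, 23) (array([ 0.6223, -0.1991,  0.0277]), 18, np.float64(0.0007))
150 (351, 296, 25, 21) (array([ 0.6227, -0.1992,  0.0259]), 14, np.float64(0.0004))
170 (0, 0, 560, 420) (array([0.6617, 1.0097, 1.498 ]), 3, np.float64(0.0))
wrist 235 (256, 98, 61, 58) (array([ 0.6234, -0.2026,  0.0276]), 122, np.float64(0.0007))
wrist 244 (256, 99, 61, 57) (array([ 0.6233, -0.2026,  0.0272]), 123, np.float64(0.0007))
wrist 250 (257, 100, 59, 56) (array([ 0.6234, -0.2027,  0.0265]), 117, np.float64(0.0006))
yaw now 92.1 turn(units, tool z) 0.001  shift after turn [0.3281 0.0248 0.0048]
pos [ 0.6193 -0.2677  0.191 ] shift now [0.328  0.0256 0.0048] F [-0.5  1.  -1.7] w 0.0154 q [ 0.94  0.62 -0.92  1.32  0.49  1.43  0.08]
```

Estimates agree: top (.622,-.2005), side (.6225,-.199), wrist (.6234,-.2026), against (.624,-.200) from the cassette geometry. I'll target (.6226,-.201) at yaw 92.

```bash
python3 -m crank '.11 .01 0 0 -1;.11 .01 0 0 -1;.11 .009 0 0 -1;0 0 .15 0 -1;0 0 .15 0 -1;0 0 .075 0 -1;0 0 0 0 -1;0 0 0 0 -1;0 0 0 0 -1'
python3 - <<'E'
from h import *
go(.6226,-.201,.115,92)
E
```

```text
time: 23.2
ee_pos: [0.6235, -0.2027, 0.1173]
eef_rot: [0.694, 0.72, 0.001, 0.001]
ft_force: [0.1, 0.5, -1.5]
width: 0.0159
grip_force: 50.0
yaw now 92.1 turn(units, tool z) 0.001  shift after turn [ 0.0084 -0.0042  0.0116]
pos [ 0.6235 -0.2027  0.1173] shift now [ 0.0085 -0.0042  0.0116] F [ 0.1  0.5 -1.5] w 0.0159 q [ 0.88  0.64 -0.92  1.46  0.52  1.29 -0.05]
```

Descend slowly, watching the force.

```bash
python3 -m crank '.008 -.004 .03 0 -1;0 0 .03 0 -1;0 0 .02 0 -1;0 0 .02 0 -1;0 0 .02 0 -1;0 0 0 0 -1'
python3 - <<'E'
from h import *
go(.6226,-.201,.0745,92)
E
```

```text
time: 23.8
ee_pos: [0.6216, -0.2016, 0.0909]
eef_rot: [0.694, 0.72, -0.0, 0.0]
ft_force: [1.1, -3.2, -4.6]
width: 0.0158
grip_force: 49.9
yaw now 92.0 turn(units, tool z) 0.001  shift after turn [0.0029 0.0053 0.0819]
pos [ 0.6216 -0.2016  0.0909] shift now [0.0029 0.0053 0.0819] F [ 1.1 -3.2 -4.6] w 0.0158 q [ 0.87  0.67 -0.9   1.49  0.54  1.25 -0.06]
```

```bash
python3 -m crank '-.005 0 .02 0 -1;0 0 .02 0 -1;0 0 .02 0 -1;0 0 .015 0 -1;0 0 0 0 -1'
python3 - <<'E'
from h import *
go(.6226,-.201,.0745,92)
E
```

```text
time: 24.3
ee_pos: [0.6217, -0.2018, 0.076]
eef_rot: [0.694, 0.72, 0.0, -0.0]
ft_force: [1.4, -1.2, -2.4]
width: 0.0154
grip_force: 49.9
yaw now 92.1 turn(units, tool z) 0.001  shift after turn [0.0041 0.0049 0.0077]
pos [ 0.6217 -0.2018  0.076 ] shift now [0.004  0.0049 0.0077] F [ 1.4 -1.2 -2.4] w 0.0154 q [ 0.87  0.68 -0.89  1.5   0.55  1.22 -0.07]
```

```bash
python3 -m crank '0 0 .007 0 -1;0 0 .006 0 -1;0 0 .005 0 -1;0 0 0 0 -1;0 0 0 0 -1'
python3 - <<'E'
from h import *
go(.6226,-.201,.0745,92)
E
```

```text
time: 24.8
ee_pos: [0.6219, -0.2019, 0.0743]
eef_rot: [0.694, 0.72, -0.0, 0.0]
ft_force: [-3.9, 0.0, 8.8]
width: 0.0156
grip_force: 50.0
yaw now 92.1 turn(units, tool z) 0.001  shift after turn [ 0.0045  0.0035 -0.0008]
pos [ 0.6219 -0.2019  0.0743] shift now [ 0.0045  0.0036 -0.0008] F [-3.9  0.   8.8] w 0.0156 q [ 0.87  0.68 -0.89  1.5   0.55  1.22 -0.07]
```

Seated (TCP z 0.0743 as predicted, 8.8 N). Turn clockwise.

```bash
python3 -m crank '0 0 -.003 .05 -1;0 0 0 .05 -1;0 0 0 .05 -1;0 0 0 .05 -1;0 0 0 .05 -1;0 0 0 .05 -1;0 0 0 .05 -1;0 0 0 .05 -1;0 0 0 .05 -1;0 0 0 0 -1'; python3 -c "
from h import *
go(.6226,-.201,.0745,12); print(read_state()['torque'])"
```

```text
time: 25.8
ee_pos: [0.6219, -0.2022, 0.0744]
eef_rot: [0.901, 0.434, -0.0, 0.001]
ft_force: [-3.3, -1.3, 5.5]
width: 0.0156
grip_force: 50.0
yaw now 51.5 turn(units, tool z) 0.439  shift after turn [ 0.0049 -0.0053 -0.0005]
pos [ 0.6219 -0.2022  0.0744] shift now [ 0.0072 -0.001  -0.0005] F [-3.3 -1.3  5.5] w 0.0156 q [ 0.79  0.63 -0.76  1.51  0.46  1.18 -0.72]
[-0.07877298  0.78452539  0.04980866]
```

```bash
python3 -m crank '0 0 0 .05 -1;0 0 0 .05 -1;0 0 0 .05 -1;0 0 0 .05 -1;0 0 0 .05 -1;0 0 0 .05 -1;0 0 0 .05 -1;0 0 0 .04 -1;0 0 0 0 -1'; python3 -c "
from h import *
go(.6226,-.201,.0745,9); print(read_state()['torque'])"
```

```text
time: 26.7
ee_pos: [0.6216, -0.2017, 0.0744]
eef_rot: [0.99, 0.144, -0.0, 0.0]
ft_force: [-5.4, 1.1, 8.1]
width: 0.0156
grip_force: 50.0
yaw now 16.5 turn(units, tool z) 0.084  shift after turn [ 0.0056 -0.0029 -0.0006]
pos [ 0.6216 -0.2017  0.0744] shift now [ 0.0059 -0.0021 -0.0006] F [-5.4  1.1  8.1] w 0.0156 q [ 0.71  0.59 -0.65  1.51  0.38  1.16 -1.29]
[0.27388067 1.26113103 0.03639102]
```

```bash
python3 -m crank '0 0 0 .03 -1;0 0 0 .03 -1;0 0 0 .02 -1;0 0 0 .01 -1;0 0 0 0 -1;0 0 0 0 -1'; python3 -c "
from h import *
go(.6226,-.201,.0745,9); print(read_state()['torque'])"
```

```text
time: 27.3
ee_pos: [0.6216, -0.2016, 0.0744]
eef_rot: [0.997, 0.075, -0.0, -0.0]
ft_force: [-6.8, 0.4, 8.8]
width: 0.0157
grip_force: 50.0
yaw now 8.6 turn(units, tool z) -0.005  shift after turn [ 0.0056 -0.002  -0.0007]
pos [ 0.6216 -0.2016  0.0744] shift now [ 0.0055 -0.0021 -0.0007] F [-6.8  0.4  8.8] w 0.0157 q [ 0.7   0.59 -0.62  1.52  0.36  1.16 -1.41]
[0.4058946  1.44912371 0.1725038 ]
```

```bash
python3 -m crank '0 0 0 .02 -1;0 0 0 .02 -1;0 0 0 0 -1;0 0 0 0 -1'; python3 -c "
from h import *
go(.6226,-.201,.0745,9); print(read_state()['torque'])"; python3 -m crank '0 0 0 .02 -1;0 0 0 .02 -1;0 0 0 0 -1;0 0 0 0 -1'; python3 -c "
from h import *
go(.6226,-.201,.0745,9); print(read_state()['torque'])
w=cam('wrist')
for b in blobs(w['img'],'red',15): print(cv2.boundingRect(b),*rect(w,b,.098))"
```

```text
time: 27.7
ee_pos: [0.6215, -0.2016, 0.0744]
eef_rot: [0.999, 0.043, -0.0, -0.0]
ft_force: [-5.3, 1.6, 8.1]
width: 0.0158
grip_force: 50.0
yaw now 4.9 turn(units, tool z) -0.045  shift after turn [ 0.0057 -0.0019 -0.0006]
pos [ 0.6215 -0.2016  0.0744] shift now [ 0.0055 -0.0023 -0.0006] F [-5.3  1.6  8.1] w 0.0158 q [ 0.69  0.58 -0.61  1.52  0.35  1.15 -1.47]
[0.44837554 1.37842633 0.12127021]
time: 28.1
ee_pos: [0.6216, -0.2015, 0.0744]
eef_rot: [1.0, 0.012, -0.0, -0.0]
ft_force: [-5.6, 0.9, 8.8]
width: 0.0156
grip_force: 50.0
yaw now 1.4 turn(units, tool z) -0.085  shift after turn [ 0.0055 -0.0016 -0.0006]
pos [ 0.6216 -0.2015  0.0744] shift now [ 0.0052 -0.0023 -0.0006] F [-5.6  0.9  8.8] w 0.0156 q [ 0.68  0.58 -0.6   1.52  0.34  1.15 -1.53]
[0.4874718  1.33730636 0.30161568]
(265, 304, 31, 29) [ 0.6051 -0.2037] [0.0148 0.0142] 1.4
(261, 157, 37, 116) [ 0.6541 -0.2022] [0.0512 0.0157] 1.6
```

```bash
python3 -m crank '0 0 0 .02 -1;0 0 0 .02 -1;0 0 0 0 -1;0 0 0 0 -1'; python3 -c "
from h import *
go(.6226,-.201,.0745,9); print(read_state()['torque'])"; python3 -m crank '0 0 0 .02 -1;0 0 0 .02 -1;0 0 0 0 -1;0 0 0 0 -1'; python3 -c "
from h import *
go(.6226,-.201,.0745,9); print(read_state()['torque'])
w=cam('wrist')
for b in blobs(w['img'],'red',15): print(cv2.boundingRect(b),*rect(w,b,.098))"
```

```text
time: 28.55
ee_pos: [0.6216, -0.2014, 0.0744]
eef_rot: [1.0, -0.019, -0.0, 0.0]
ft_force: [-5.9, 1.2, 8.8]
width: 0.0157
grip_force: 50.5
yaw now -2.2 turn(units, tool z) -0.124  shift after turn [ 0.0052 -0.0014 -0.0004]
pos [ 0.6216 -0.2014  0.0744] shift now [ 0.0048 -0.0024 -0.0004] F [-5.9  1.2  8.8] w 0.0157 q [ 0.67  0.58 -0.59  1.52  0.34  1.15 -1.59]
[0.4718674  1.32672297 0.81645441]
time: 28.95
ee_pos: [0.6216, -0.2014, 0.0744]
eef_rot: [0.999, -0.05, -0.0, 0.0]
ft_force: [-6.3, 1.3, 8.8]
width: 0.016
grip_force: 52.0
yaw now -5.7 turn(units, tool z) -0.164  shift after turn [ 0.0051 -0.0013 -0.0005]
pos [ 0.6216 -0.2014  0.0744] shift now [ 0.0046 -0.0025 -0.0005] F [-6.3  1.3  8.8] w 0.016 q [ 0.66  0.58 -0.57  1.52  0.33  1.15 -1.65]
[0.31558958 1.32253479 1.29006352]
(266, 304, 33, 29) [ 0.6051 -0.2025] [0.015  0.0148] 84.3
(256, 157, 41, 116) [ 0.654  -0.2048] [0.0514 0.016 ] -3.8
```

Torque is up to 1.3 N m with no further shaft motion, so it is at the stop. Back off within the bore's play and lift off.

```bash
python3 -m crank '0 0 0 -.05 -1;0 0 0 -.05 -1;0 0 -.003 -.06 -1;0 0 0 0 -1;0 0 -.03 0 -1;0 0 -.05 0 -1;0 0 -.05 0 -1;0 0 -.05 0 -1;0 0 0 0 -1;0 0 0 0 -1'; python3 -c "
from h import *
go(.5118,-.37,.15,3.7); print(read_state()['torque'])"
```

```text
time: 30.0
ee_pos: [0.6219, -0.2021, 0.1105]
eef_rot: [0.997, 0.073, 0.0, 0.0]
ft_force: [0.8, 0.2, -2.1]
width: 0.0158
grip_force: 50.0
yaw now 8.4 turn(units, tool z) 0.052  shift after turn [-0.6033  0.8022 -0.1974]
pos [ 0.6219 -0.2021  0.1105] shift now [-0.6665  0.7505 -0.1974] F [ 0.8  0.2 -2.1] w 0.0158 q [ 0.7   0.55 -0.63  1.48  0.34  1.22 -1.4 ]
[ 0.01374781  0.04042867 -0.00169223]
```

```bash
python3 -m crank '0 0 -.1 .026 -1;0 0 -.1 .026 -1;-.12 .16 0 0 -1;-.12 .16 0 0 -1;-.12 .16 0 0 -1;-.12 .16 0 0 -1;-.12 .16 0 0 -1;0 0 0 0 -1;0 0 0 0 -1'
python3 - <<'E'
from h import *
t=cam("top"); w=cam("wrist"); s=cam("side")
for n,c in (("top",t),("wrist",w),("side",s)):
    for b in blobs(c["img"],"yellow",200): print(n,cv2.boundingRect(b),*rect(c,b,.024))
    for b in blobs(c["img"],"red",6):
        r=cv2.boundingRect(b)
        if r[2]*r[3]<150: print(n,"red",r,np.round([at(c,p,.041)[:2] for p in ((r[0]+r[2]/2,r[1]+r[3]/2),)],4))
go(.5118,-.371,.12,3.7)
E
```

```text
time: 30.9
ee_pos: [0.5113, -0.3704, 0.1495]
eef_rot: [1.0, 0.031, -0.0, -0.0]
ft_force: [0.4, 0.4, -3.1]
width: 0.0159
grip_force: 50.0
top (118, 87, 28, 27) [0.8078 0.5088] [0.0795 0.0785] 48.8
top red (447, 210, 7, 9) [[ 0.4856 -0.4246]]
wrist (323, 217, 23, 29) [ 0.4939 -0.421 ] [0.0266 0.0198] 3.7
wrist (229, 121, 113, 93) [ 0.5474 -0.3721] [0.0943 0.0792] -86.3
wrist red (32, 58, 6, 7) [[ 0.6175 -0.1795]]
yaw now 3.8 turn(units, tool z) 0.001  shift after turn [-0.0078  0.0152  0.15  ]
pos [ 0.5132 -0.3679  0.15  ] shift now [-0.0079  0.0152  0.15  ] F [-0.6  0.2 -1.8] w 0.0156 q [ 0.99  0.46 -0.59  1.51  0.26  1.25 -1.13]
```

The pointer now lies at 102°, which gives a shaft turn of about 1.446 rad, so it is locked. Lower the handle into the tray.

```bash
python3 -m crank '-.006 .015 .12 0 -1;0 0 .12 0 -1;0 0 .12 0 -1;0 0 .1 0 -1;0 0 .05 0 -1;0 0 .02 0 -1;0 0 0 0 -1;0 0 0 0 -1'; python3 -c "
from h import *
go(.512,-.371,.0385,3.7)"
```

```text
time: 31.85
ee_pos: [0.512, -0.3727, 0.0453]
eef_rot: [0.999, 0.032, 0.001, 0.0]
ft_force: [0.2, -0.3, -3.2]
width: 0.0155
grip_force: 50.0
yaw now 3.7 turn(units, tool z) 0.000  shift after turn [ 0.0002 -0.0083  0.0339]
pos [ 0.512  -0.3727  0.0453] shift now [ 0.0003 -0.0083  0.0339] F [ 0.2 -0.3 -3.2] w 0.0155 q [ 0.97  0.56 -0.55  1.6   0.32  1.07 -1.17]
```

```bash
python3 -m crank '0 -.006 .014 0 -1;0 0 .01 0 -1;0 0 .005 0 -1;0 0 .003 0 -1;0 0 0 0 -1;0 0 0 0 -1'; python3 -c "
from h import *
go(.512,-.371,.0385,3.7)"
```

```text
time: 32.45
ee_pos: [0.5113, -0.3715, 0.0384]
eef_rot: [0.999, 0.032, 0.0, 0.0]
ft_force: [-3.0, 1.0, 6.7]
width: 0.0158
grip_force: 50.0
yaw now 3.7 turn(units, tool z) -0.000  shift after turn [ 0.0037 -0.0022 -0.0007]
pos [ 0.5113 -0.3715  0.0384] shift now [ 0.0037 -0.0022 -0.0007] F [-3.   1.   6.7] w 0.0158 q [ 0.97  0.57 -0.55  1.61  0.33  1.06 -1.17]
```

```bash
python3 -m crank '0 0 -.003 0 -1;0 0 0 0 0;0 0 0 0 0;0 0 0 0 0;0 0 0 0 0;0 0 -.05 0 0;0 0 -.15 0 0;0 0 -.2 0 0;0 0 -.2 0 0;0 0 0 0 0'; python3 -m crank '-.2 0 -.1 0 0;-.2 0 -.1 0 0;-.1 0 0 0 0;0 0 0 0 0;0 0 0 0 0'
python3 - <<'E'
from h import *
t=cam("top"); w=cam("wrist"); s=cam("side")
for n,c in (("top",t),("wrist",w),("side",s)):
    for col,z in (("yellow",.024),("red",.062),("blue",.025),("green",.025)):
        for b in blobs(c["img"],col,40): print(n,col,cv2.boundingRect(b),*rect(c,b,z))
go(.5,-.37,.2,3.7)
E
```

```text
time: 33.45
ee_pos: [0.5141, -0.3726, 0.1655]
eef_rot: [0.999, 0.032, 0.004, 0.003]
ft_force: [0.8, 0.5, 0.8]
width: 0.0437
grip_force: 0.0
time: 33.95
ee_pos: [0.4115, -0.3778, 0.1988]
eef_rot: [0.999, 0.032, 0.0, 0.0]
ft_force: [0.3, 0.3, -0.3]
width: 0.0433
grip_force: 0.0
top yellow (409, 178, 38, 34) [ 0.5451 -0.3691] [0.1093 0.0952] -86.3
top yellow (118, 87, 28, 27) [0.8079 0.5086] [0.08   0.0779] 46.8
top red (146, 281, 23, 52) [0.2113 0.3812] [0.1408 0.0213] -14.7
top red (429, 186, 8, 32) [ 0.5183 -0.3679] [0.0876 0.0148] 4.1
top red (219, 173, 14, 50) [0.5144 0.209 ] [0.1428 0.0212] 11.2
top blue (302, 178, 18, 15) [ 0.5621 -0.0306] [0.0498 0.0406] -84.3
top blue (301, 150, 18, 18) [ 0.641  -0.0255] [0.0498 0.0478] 5.7
top blue (208, 140, 16, 15) [0.6686 0.25  ] [0.0347 0.0345] -57.8
top green (272, 180, 18, 15) [0.5552 0.058 ] [0.0498 0.039 ] -84.0
top green (270, 152, 18, 18) [0.6332 0.0642] [0.0498 0.0481] 5.4
wrist yellow (222, 0, 122, 169) [ 0.5166 -0.3746] [0.1499 0.109 ] 3.8
side red (330, 379, 30, 12) [ 0.538  -0.3695] [0.0526 0.0139] 3.4
side blue (317, 244, 13, 18) [ 0.5725 -0.0322] [0.0539 0.0286] 78.6
side blue (337, 236, 26, 18) [ 0.642  -0.0155] [0.05   0.0482] 6.1
yaw now 3.8 turn(units, tool z) 0.001  shift after turn [ 0.4391 -0.007  -0.0094]
pos [ 0.4125 -0.3771  0.1981] shift now [ 0.4391 -0.0064 -0.0094] F [0.2 0.9 0.7] w 0.0432 q [ 1.17  0.26 -0.6   1.65  0.15  1.28 -0.96]
```

```bash
python3 -m crank '-.05 .2 -.05 0 0;-.05 .2 -.05 0 0;-.05 .2 0 0 0;-.05 .2 0 0 0;0 0 0 0 0;0 0 0 0 0'
python3 - <<'E'
from h import *
t=cam("top"); s=cam("side")
for n,c in (("top",t),("side",s)):
    for col,z in (("yellow",.024),("red",.062),("blue",.025),("green",.025)):
        for b in blobs(c["img"],col,40): print(n,col,cv2.boundingRect(b),*rect(c,b,z))
E
```

```text
time: 34.7
ee_pos: [0.3823, -0.5401, 0.2171]
eef_rot: [0.999, 0.032, 0.0, -0.001]
ft_force: [0.3, -0.3, 0.1]
width: 0.0436
grip_force: 0.0
top yellow (409, 178, 42, 57) [ 0.5122 -0.3713] [0.1612 0.1095] 3.7
top yellow (118, 87, 28, 27) [0.8079 0.5086] [0.08   0.0779] 46.8
top red (146, 281, 23, 52) [0.2117 0.3812] [0.1415 0.0212] -14.8
top red (429, 186, 8, 38) [ 0.5099 -0.3686] [0.1042 0.0157] 3.7
top red (219, 173, 15, 50) [0.5143 0.2091] [0.1428 0.0213] 11.3
top blue (302, 178, 18, 15) [ 0.5632 -0.0298] [0.0493 0.0412] -88.5
top blue (301, 150, 18, 18) [ 0.641  -0.0259] [0.0498 0.0485] 5.5
top blue (208, 140, 16, 15) [0.6687 0.2502] [0.0348 0.0341] -57.8
top green (271, 180, 19, 15) [0.555  0.0581] [0.0499 0.039 ] -83.7
top green (270, 152, 18, 18) [0.6331 0.0644] [0.0497 0.0483] 6.0
side red (330, 379, 30, 13) [ 0.5365 -0.3692] [0.0557 0.0136] 4.2
side red (260, 168, 50, 14) [0.5155 0.2213] [0.1406 0.0186] 10.9
side red (150, 142, 47, 7) [0.2101 0.3946] [0.1402 0.0181] -15.2
side blue (312, 245, 17, 12) [ 0.574  -0.0191] [0.0478 0.0224] -46.7
side blue (338, 236, 25, 18) [ 0.6422 -0.0155] [0.0495 0.0477] 6.3
side blue (328, 169, 15, 10) [0.6685 0.2548] [0.0341 0.0329] -56.4
side green (327, 211, 22, 15) [0.6342 0.0762] [0.0466 0.0446] 4.1
```

Everything is in place: the blanks stick out about 40 mm, the handle is within 3 mm of the tray centre and the shaft is locked. Hand in.

```bash
python3 -c "
from bench import workorder; print(workorder.close_job())"
```

```text
the job is handed in; nothing more can be done
None
```

I handed the job in at about 35 s: the green and blue blanks are home against their stops (no orange blank was on the mat), the clamp shaft measures about 1.45 rad (locked), and the handle stands within about 3 mm of the yellow tray's centre; the hand-in did not report a verdict.

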